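# Throw the sample guard open and weigh the bottle

### The arm

A 6-joint arm with a two-finger parallel gripper is mounted at the origin on a cart in front of the work surface, level with it; the furniture and walls round the work are solid. World frame = base frame: x ahead of the robot, y to its left, z up, the work surface at z = 0. Lengths are in mm, angles in rad, forces in N, time in s.
With the tool pointing down it reaches from about 400 to 925 mm from the base axis. Payload 12.5 kg.
Tool frame: the origin (TCP) lies midway between the tips of the shut fingers; the grasp point (between the pads) lies 19 mm behind it; z points along the fingers, y is the direction in which the jaws open and shut (so a half turn about z gives the same grasp; the last joint's range is limited). The gripper opens to 95 mm and grips with 3 to 60 N. Pads are 20 mm wide; open, the fingers measure 119 mm over their backs; the gripper's body (75 mm by 180 mm) begins 59 mm behind the grasp point.
Start: joints at [-1.411, 0.491, 1.559, -0, 1.092, -0.106], TCP at [164.198, -603.064, 214.661] pointing down, gripper open.
Joint ranges: [-3.1, 3.1], [-0.84, 2.19], [0.05, 2.79], [-1.13, 4.28], [0.06, 2.93], [-2.69, 2.69]. Speed limits (rad/s): [2.22, 2.22, 2.79, 3.14, 3.14, 3.14].

### API

Orientations are given as [roll, pitch, yaw] about the fixed x, y, z axes, in that order (R = Rz(yaw) Ry(pitch) Rx(roll)).
In Python, from cell import env gives the robot as it stands.
- The arm moves only by the tool arm_command, never from a script. Its argument "steps" is a list of rows, each an object of numbers: "dx", "dy", "dz": the shift along the tool's x, y, z as a fraction of full scale; "rx", "ry", "rz": the turn, a rotation vector about the tool's x, y, z as a fraction of full scale; "claw": the gripper command: -1 is fully open, 1 is shut, values between are in proportion. In form: [{"dx": .., "dy": .., "dz": .., "rx": .., "ry": .., "rz": .., "claw": ..}, ...]. A call has 1 to 10 rows; each row shifts and turns the pose as measured when the row begins, along the tool's axes as they then stand; what a row does not reach is not made up. Full scale, the value 1, is 0.8 m for a shift and 90 degrees for a turn. A row lasts 1/8 s, in which the tool goes at most 62.5 mm and 10.7 degrees, less where a joint would pass 70% of its speed; a pose out of reach is approached as far as the arm can. A call with a number of a shift or a turn outside -1 to 1 is refused whole. A call with a gripper value outside its range is refused whole. The fingers move at their own pace and stop on an object; the grip force is fixed at half the most. Time passes only in rows, so rows that do not move let the fingers close. It gives the time, the measured TCP pose, the force and the opening at its end, in the units of the state.
- env.state(): the state, without advancing time (a new reading comes with each control period).
- env.read_camera(name): name is "scene" or "top" or "wrist"; returns (picture, depth): 384x512x3 uint8, red, green, blue; 384x512 float32, mm along the optical axis (not along the pixel's ray), 0 where there is no reading.
- env.get_calibration(name): a dict with "vfov" (degrees; the focal length in pixels is half the picture's height over the tangent of half this angle, whatever the lens; pixels are square), "cx", "cy" (the principal point, pixels), "xyz" and "attitude" of the camera in the world. Camera axes: x right, y up, looking along -z (the intrinsics and any distortion apply to the point x, -y, -z); pixel columns grow to the right and rows downward; lengths in mm; the calibration is good to about 2 mm. A picture is of the moment at which its call begins: read the wrist's pose just before it. get_calibration takes no time and is no camera call; for the wrist camera it gives the pose at the moment of the call.
- env.job_done(): hands the job in, once; it reports no verdict.
The state is a dict: "t": time; "joints": joint angles; "qvel": joint speeds; "tau": joint torques, N m; "eef_pos": TCP position; "tcp_rot": TCP orientation; "ft_force": force on the tool from outside, world axes, zero at the start; "moment": the same for the moment, N m; "opening": opening from 0.0 (shut) to 1.0 (fully open).
Only numpy, scipy, OpenCV 4.12 (cv2) and the standard library are available. Lean on these libraries where they do the work, as an engineer would, in place of code of your own. Each camera call takes 0.05 s, during which the arm holds its last target.

### The job

Raise the lockout collar on the lever of the bottle stand so the lever can pass its gate, and throw the guard right over past its balance point until it stays fully open on its own. Then take the plain screw-cap bottle out of its leaning cradle and set it gently upright in the middle of the balance's pan, leaving the dropper bottle in its cradle and everything else on the bench where it is.

Things in the scene. Friction and masses are not known exactly. Their poses are not given: they have to be found in the camera images.
- station_hinge (a point): Point on the bottle stand's hinge line, midway between its side brackets, 50 mm above the bench. Axes of the stand: x level, square to the hinge line, roughly away from the robot; y along the hinge line to the left; z up. The stand is fixed; base plate 8 mm thick, x -85 to +55, y +-124 mm. Side brackets at y = +-83 mm, x within +-35, 85 mm high. Cradles at y = +34 and -34 mm; either may hold either bottle.
- guard (a joint): Swing of the guard about the hinge line, rad. 0: closed, its arms and lever leaning 40 degrees from vertical towards -x of the stand; 0.70: upright, the balance point; 1.45: fully open, leaning 43 degrees to +x on its rests. Light hinge, 0.3 kg: below 0.70 it falls back, past it it falls open. With the collar down the gate stops it at about 0.03 to 0.1; keep the collar up from there until 0.32.
- guard_panel (a point): Centre of the guard's clear pane in an aluminium frame, 100 mm x 157 mm (along the hinge line), square to the guard's two arms (at y = +-74 mm) and 118 mm from the hinge line. Its z axis runs along the arms away from the hinge. Closed, it is in front of both bottles' caps.
- collar_grip (a point): Centre of the lockout collar: black ridged block, 26 x 26 x 24 mm (24 along the lever), sliding on the lever rod (10 mm steel) at the guard's left side, at y = +107 mm of the stand, 145 mm from the hinge line when down; the rod ends 184 mm from it. Axes: z along the lever away from the hinge, y along the hinge line (flat sides to grip face +y and -y). Turns with the guard.
- collar (a joint): Height of the collar up the lever, m. 0: down (sprung there, 2 N to start, 5 N at the top); 0.020: fully up. It clears the gate lug, a dark block on the fixed quadrant bow outside the lever (y = 112 to 124 mm, bow 87 mm, lug 106 mm from the hinge line), above 0.015.
- bottle_small_mid (a point): Middle (half-way up, on the axis) of the plain brown reagent bottle with round screw cap, 44 mm diameter, 89 mm tall, 0.1 to 0.22 kg; z up the bottle. At the start it leans 35 degrees from vertical towards -x of the stand, on a foot plate and a back strip 30 mm wide along its lower side to 55 mm up; cheeks hold its foot to 25 mm up: draw it out along its own axis. Straight-sided to about 60 mm up.
- dropper_bottle_mid (a point): Middle of the slimmer amber bottle with a pointed dropper top, 33 mm diameter, 102 mm tall, in the other cradle, leaning alike. Stays there.
- pan_centre (a point): Centre of the top of the balance's pan: flat square plate 172 mm (x) by 190 mm (y), 59 mm above the bench, fixed. z up.
- flask_100_mid (a point): Bystander: conical glass flask, 62 mm diameter, 102 mm tall, between the stand and the balance. Half-way up.
- beaker_100_mid (a point): Bystander: small glass beaker, 56 mm diameter, 70 mm tall, in front of the stand. Half-way up.
- spirit_burner_mid (a point): Bystander: round glass burner with cap, 69 mm diameter, 81 mm tall, behind the stand. Half-way up.
- tape_roll_mid (a point): Bystander: roll of tape lying flat, 92 mm diameter, 48 mm high. Half-way up.
- lab_timer_mid (a point): Bystander: flat digital timer, 70 x 66 x 19 mm. Half-way up.
- bottle_small: The plain screw-cap bottle; origin at the centre of its foot.
- bench_scale: The balance, a white and dark box 197 x 260 mm with its pan on top; fixed.

How it is judged (in metres and radians):
On the way:
1. the guard stays fully open on its own, lever let go (value of joint guard above 1.38 rad and velocity of joint guard below 0.1 rad/s and contact force between each of the arm, the fingers and station below 0.2 N), for 0.3 s.
At the end, for the whole second after the job is handed in: The guard is still fully open (more than 1.38 rad) and at rest; the plain screw-cap bottle stands on the balance's pan, upright within 0.1 rad and within 60 mm of the pan's centre, released and still (value of joint guard above 1.38 rad and velocity of joint guard below 0.1 rad/s and horizontal distance between bottle_small_mid and pan_centre below 0.06 m and z of bottle_small_mid in the frame of pan_centre between 0.035 and 0.055 m and angle between bottle_small_mid's own z axis and vertical below 0.1 rad and linear speed of bottle_small below 0.03 m/s); the robot touches nothing.
It fails at once if the dropper bottle is pulled out of its place or knocked (moved more than 25 mm) (distance of dropper_bottle_mid from where it was at the start of the episode above 0.025 m).
It fails at once if a bystander is moved more than 30 mm or knocked over (distance of any of flask_100_mid, beaker_100_mid, spirit_burner_mid, tape_roll_mid, lab_timer_mid from where it was at the start of the episode above 0.03 m).
It fails at once if the bottle is dropped on the balance (let go more than 20 mm above the pan) (horizontal distance between bottle_small_mid and pan_centre below 0.15 m and z of bottle_small_mid in the frame of pan_centre above 0.065 m and contact force between the fingers and bottle_small below 0.05 N).
It also fails if it takes over 53 s, if anything falls off the work surface, if the arm or the gripper's body presses on something with over 40 N, if the wrist force passes 120 N, or if a joint passes its speed limit or range.

## Working session

There is one attempt and no reset: what is moved stays moved. The work goes in short steps, Python scripts to look and compute and a tool call to move; the robot and the scene stay as the last step left them, time stands still between calls to the robot, and variables do not carry over. Pictures are saved under pics/ and viewed, and the job is handed in when it is done.

Besides the shell and the picture viewer there is one more tool, called as name(argument=value, ...), one argument or row to a line, values as JSON. arm_command: Moves the arm, as the interface text tells. Its arguments: {"type":"object","properties":{"steps":{"type":"array","items":{"type":"object","properties":{"dx":{"type":"number"},"dy":{"type":"number"},"dz":{"type":"number"},"rx":{"type":"number"},"ry":{"type":"number"},"rz":{"type":"number"},"claw":{"type":"number"}}}}},"required":["steps"]}

```bash
ls; mkdir -p pics
python3 - <<'E'
from cell import env
import cv2, numpy as np
print(env.state())
for n in ("scene","top","wrist"):
    print(n, env.get_calibration(n))
    im,d=env.read_camera(n)
    cv2.imwrite(f"pics/{n}0.png",im[:,:,::-1]); np.savez(f"{n}0.npz",im=im,d=d)
    print(d.min(),d.max())
E
```

```text
pics
{'t': 0.0, 'joints': array([-1.41058463e+00,  4.91571601e-01,  1.55946094e+00,  1.27159774e-05,
        1.09171863e+00, -1.05598169e-01]), 'qvel': array([ 9.12696812e-04, -1.18089814e-03, -1.31834130e-04,  5.00803014e-06,
       -1.08948259e-03,  4.90529517e-04]), 'tau': array([-1.59080631e-03, -6.12656665e+01, -2.58182520e+01,  6.91985758e-02,
        4.81653807e-02, -1.17210602e-04]), 'eef_pos': array([ 164.16695288, -602.79055333,  214.05031932]), 'tcp_rot': array([-3.14044178e+00, -1.33324414e-04,  2.65803921e-01]), 'ft_force': array([-0.92445448, -0.16902185,  0.27881533]), 'moment': array([0.03187155, 0.00205825, 0.01666982]), 'opening': 1.0008334304806625}
scene {'vfov': 52.589520293737955, 'cx': 256.4371860710782, 'cy': 191.71990207227265, 'xyz': array([184.26721158, 754.03048121, 679.92070118]), 'attitude': array([ 0.92745098,  0.01297596, -2.70428597])}
0.0 2578.1494
top {'vfov': 46.882401432211324, 'cx': 256.68508431510907, 'cy': 188.7675540300459, 'xyz': array([ 400.98395568,   47.24578253, 1142.56535748]), 'attitude': array([ 0.13767502,  0.00998626, -1.58808705])}
0.0 2104.6865
wrist {'vfov': 64.61013335037767, 'cx': 256.826989856318, 'cy': 190.09028885125213, 'xyz': array([ 241.24999038, -582.51793062,  383.49644625]), 'attitude': array([-2.91670452e-01,  1.00787956e-03, -1.30395991e+00])}
0.0 1566.405
```

View pics/scene0.png

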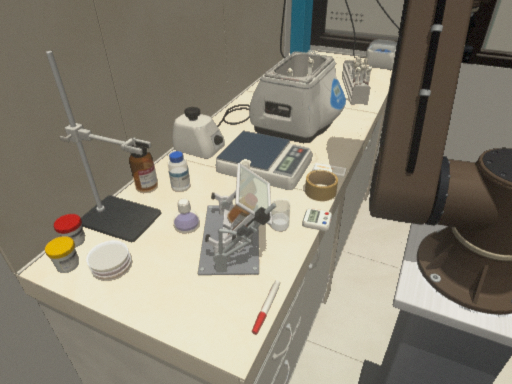

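View pics/top0.png

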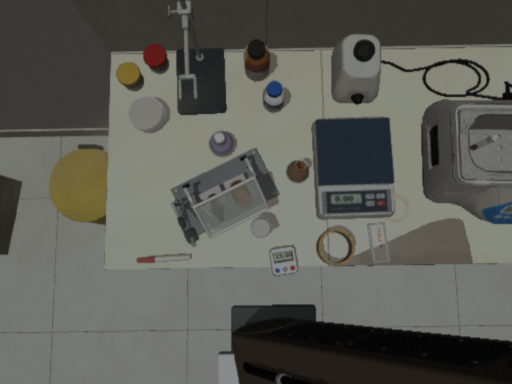

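View pics/wrist0.png

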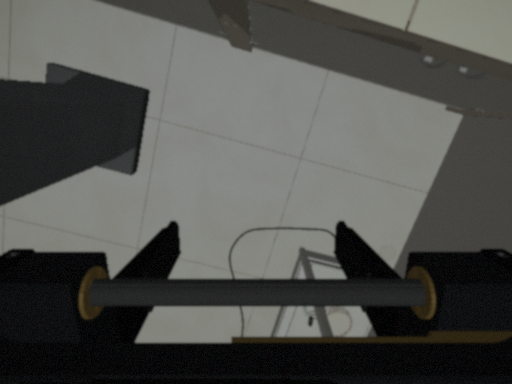

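Scene and top show the stand (top px ~ (225,190)), the collar/lever on its left end (top ~ (185,220)), flask at (298,170), beaker at (261,228) and balance pan at (353,152). Zooming in for details.

```bash
cat > h.py <<'E'
from cell import env
import cv2, numpy as np
from scipy.spatial.transform import Rotation as R
def cal(n): return env.get_calibration(n)
def Rc(c): return R.from_euler('xyz',c['attitude']).as_matrix()
def ray(c,u,v):
    f=192/np.tan(np.radians(c['vfov']/2))
    u=np.asarray(u,float);v=np.asarray(v,float)
    d=np.stack([(u-c['cx'])/f,-(v-c['cy'])/f,-np.ones_like(u)],-1)
    return c['xyz'],d@Rc(c).T
def onz(c,u,v,z):
    o,d=ray(c,u,v); return o+d*((z-o[2])/d[...,2])[...,None]
def cloud(c,d):
    v,u=np.mgrid[0:384,0:512]; o,r=ray(c,u,v); return o+r*d[...,None]
def proj(c,P):
    f=192/np.tan(np.radians(c['vfov']/2)); q=(np.asarray(P,float)-c['xyz'])@Rc(c)
    return np.stack([c['cx']+f*q[...,0]/-q[...,2], c['cy']-f*q[...,1]/-q[...,2]],-1)
def two(c1,p1,c2,p2):
    o1,d1=ray(c1,*p1);o2,d2=ray(c2,*p2)
    A=np.stack([d1,-d2],1);s=np.linalg.lstsq(A,o2-o1,rcond=None)[0]
    a=o1+d1*s[0];b=o2+d2*s[1];return (a+b)/2,np.linalg.norm(a-b)
E
python3 - <<'E'
from h import *
for n,(x0,y0,x1,y1) in (("scene",(150,130,350,280)),("top",(150,110,410,280))):
    im=np.load(n+'0.npz')['im'][y0:y1,x0:x1,::-1]
    s=min(800/(x1-x0),600/(y1-y0))
    cv2.imwrite(f'pics/{n}0z.png',cv2.resize(np.clip(im*1.3,0,255).astype(np.uint8),None,fx=s,fy=s,interpolation=cv2.INTER_CUBIC)); print(s)
c=cal('top'); P=cloud(c,np.load('top0.npz')['d'])
for u,v in [(180,255),(353,145),(298,172),(261,228),(221,143),(284,260),(336,246),(180,187),(230,190),(310,100)]: print(u,v,P[v,u].round(1))
E
```

```text
4.0
3.076923076923077
180 255 [392.3 252.5  13.3]
353 145 [ 656.6 -186.5   61.7]
298 172 [590.3 -47.2  65.3]
261 228 [456.2  46.6  22.5]
221 143 [664.9 141.6  75. ]
284 260 [375.4  -9.7  15.4]
336 246 [ 408.1 -144.2   -0.6]
180 187 [567.5 255.6   2.6]
230 190 [534.2 113.8 170.1]
310 100 [797.5 -91.2  -2.5]
```

View pics/scene0z.png

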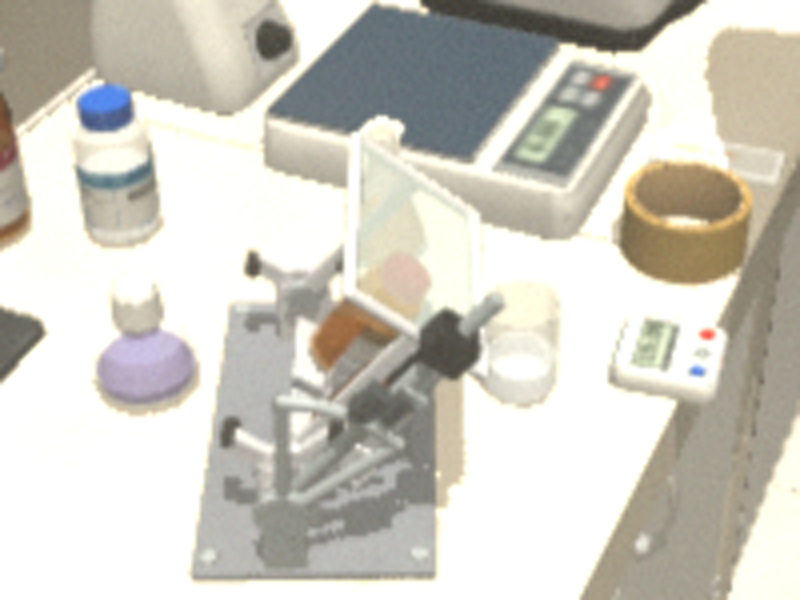

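View pics/top0z.png

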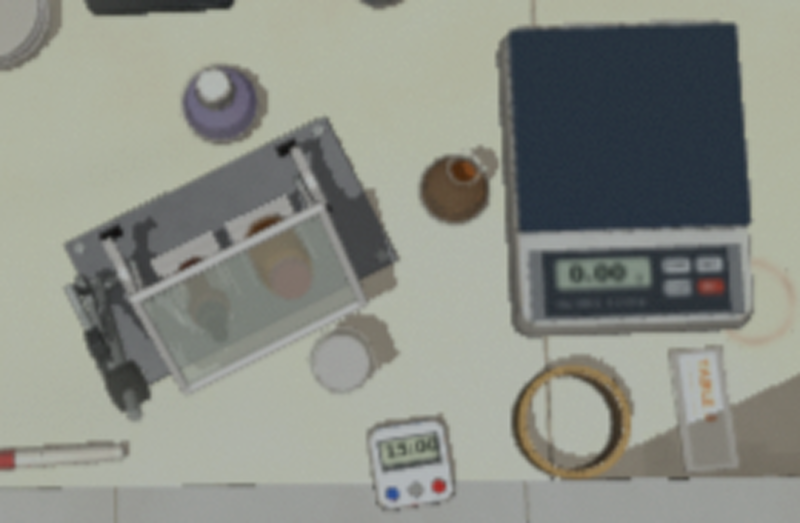

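The plain (wider, pink-looking cap) bottle is in the right cradle (y=-34), the dropper in the left. Base-plate corners in top zoom: (65,242), (328,117), (398,257); scene zoom: (195,575), (433,575), (232,303).

Run:
```python
from h import *
ct,cs=cal('top'),cal('scene')
zt=lambda a:(np.array(a)/3.0769+[150,110]-.3); zs=lambda a:(np.array(a)/4+[150,130]-.4)
L={'LB':(55,124),'RB':(55,-124),'RF':(-85,-124),'LF':(-85,124)}
T={'LB':(65,242),'RB':(328,117),'RF':(398,257)}
S={'LB':(195,575),'LF':(433,575),'RB':(232,303)}
obs=[];loc=[]
for d,c,z in ((T,ct,zt),(S,cs,zs)):
    for k,p in d.items():
        u=z(p);w=onz(c,u[0],u[1],8.);print(k,w.round(1));obs.append(w[:2]);loc.append(L[k])
def fit(obs,loc):
    obs=np.array(obs);loc=np.array(loc,float)
    oc=obs.mean(0);lc=loc.mean(0);a=(loc-lc);b=obs-oc
    th=np.arctan2((a[:,0]*b[:,1]-a[:,1]*b[:,0]).sum(),(a*b).sum());M=np.array([[np.cos(th),-np.sin(th)],[np.sin(th),np.cos(th)]])
    t=oc-M@lc;return th,t,(obs-(loc@M.T+t))
for o,l in ((obs,loc),(obs[:3],loc[:3]),(obs[3:],loc[3:])):
    th,t,r=fit(o,l);print(th,t,r.round(1).tolist())
u=np.array([1]) 
# pan corners (top)
for p in [(510,30),(738,25),(750,222),(515,230)]:
    q=zt(p);print('pan',onz(ct,q[0],q[1],59.).round(1))
for p in [(375,5),(558,45),(470,157),(272,110)]:
    q=zs(p);print('panS',onz(cs,q[0],q[1],59.).round(1))
# collar tri
q1=zt((127,388));q2=zs((450,343));print('collar',two(ct,q1,cs,q2))
q1=zt((137,413));q2=zs((497,300));print('rodtip',two(ct,q1,cs,q2))
```

```text
LB [563.6 278.4   8. ]
RB [666.9  55.    8. ]
RF [545.7  -1.7   8. ]
LB [561.4 277.6   8. ]
LF [439.1 222.1   8. ]
RB [668.3  57.6   8. ]
0.44149629694805725 [566.63059234 144.60489424] [[0.2, -1.8], [-2.4, -1.0], [2.9, 2.1], [-2.0, -2.6], [2.3, 1.7], [-1.0, 1.6]]
0.44205456169954954 [566.85542175 144.35532747] [[0.1, -1.6], [-2.7, -0.8], [2.6, 2.4]]
0.44038107054548015 [566.34123896 144.82912124] [[-1.8, -2.9], [2.5, 1.3], [-0.6, 1.5]]
pan [725.  -95.8  59. ]
pan [ 725.4 -282.3   59. ]
pan [ 562.2 -282.3   59. ]
pan [559.3 -93.9  59. ]
panS [ 727.5 -284.7   59. ]
panS [ 561.9 -283.2   59. ]
panS [ 560.8 -105.2   59. ]
panS [ 723.9 -103.3   59. ]
collar (array([435.92429173, 201.54722149, 164.06020166]), np.float64(2.229226987691282))
rodtip (array([416.46290648, 189.96747877, 190.32916571]), np.float64(0.22077589982557552))
```

Stand: hinge at (566.7, 144.6), yaw 0.4415. The collar triangulates to (436,201.5,164), against 161 predicted from the text, so they agree. Pan centre is about (643,-189). Next: swing the arm over with a joint-1 sweep at height.

arm_command(
  steps=[
    {"dz": -0.075, "claw": -0.05},
    {"dz": -0.075, "claw": -0.05},
    {"dx": 0.06, "dy": -0.045, "dz": -0.02, "claw": -0.05},
    {"dx": 0.06, "dy": -0.045, "claw": -0.05},
    {"dx": 0.06, "dy": -0.045, "claw": -0.05},
    {"dx": 0.06, "dy": -0.045, "claw": -0.05},
    {"dx": 0.06, "dy": -0.045, "claw": -0.05},
    {"dx": 0.06, "dy": -0.045, "claw": -0.05},
    {"dx": 0.06, "dy": -0.045, "claw": -0.05},
  ],
)

```text
$.steps[0]: bad value
```

arm_command(
  steps=[
    {"dx": 0, "dy": 0, "dz": -0.075, "rx": 0, "ry": 0, "rz": 0, "claw": -0.05},
    {"dx": 0, "dy": 0, "dz": -0.075, "rx": 0, "ry": 0, "rz": 0, "claw": -0.05},
    {"dx": 0.06, "dy": -0.045, "dz": -0.02, "rx": 0, "ry": 0, "rz": 0, "claw": -0.05},
    {"dx": 0.06, "dy": -0.045, "dz": 0, "rx": 0, "ry": 0, "rz": 0, "claw": -0.05},
    {"dx": 0.06, "dy": -0.045, "dz": 0, "rx": 0, "ry": 0, "rz": 0, "claw": -0.05},
    {"dx": 0.06, "dy": -0.045, "dz": 0, "rx": 0, "ry": 0, "rz": 0, "claw": -0.05},
    {"dx": 0.06, "dy": -0.045, "dz": 0, "rx": 0, "ry": 0, "rz": 0, "claw": -0.05},
    {"dx": 0.06, "dy": -0.045, "dz": 0, "rx": 0, "ry": 0, "rz": 0, "claw": -0.05},
  ],
)

```text
t: 1.15
eef_pos: [389.1, -313.2, 353.3]
tcp_rot: [-3.137, -0.001, 0.259]
ft_force: [0.6, -0.9, 0.0]
opening: 0.522
```

arm_command(
  steps=[
    {"dx": 0.038, "dy": -0.068, "dz": 0, "rx": 0, "ry": 0, "rz": 0, "claw": -0.05},
    {"dx": 0.038, "dy": -0.068, "dz": 0, "rx": 0, "ry": 0, "rz": 0, "claw": -0.05},
    {"dx": 0.038, "dy": -0.068, "dz": 0, "rx": 0, "ry": 0, "rz": 0, "claw": -0.05},
    {"dx": 0.038, "dy": -0.068, "dz": 0, "rx": 0, "ry": 0, "rz": 0, "claw": -0.05},
    {"dx": 0.005, "dy": -0.077, "dz": 0, "rx": 0, "ry": 0, "rz": 0, "claw": -0.05},
    {"dx": 0.005, "dy": -0.077, "dz": 0, "rx": 0, "ry": 0, "rz": 0, "claw": -0.05},
    {"dx": 0.005, "dy": -0.077, "dz": 0, "rx": 0, "ry": 0, "rz": -0.058, "claw": -0.05},
    {"dx": 0.005, "dy": -0.077, "dz": 0, "rx": 0, "ry": 0, "rz": -0.058, "claw": -0.05},
  ],
)

```text
t: 2.15
eef_pos: [396.9, 173.0, 354.7]
tcp_rot: [-3.136, -0.002, 0.445]
ft_force: [1.4, -0.5, 0.5]
opening: 0.526
```

Run:
```python
from h import *
s=env.state();print(s['joints'].round(3),s['eef_pos'],s['tcp_rot'])
for n in ['scene','wrist']:
    im,d=env.read_camera(n)
    cv2.imwrite(f"pics/{n}1.png",im[:,:,::-1]); np.savez(f"{n}1.npz",im=im,d=d)
```

```text
[0.255 0.076 1.776 0.006 1.289 1.378] [396.91822838 173.01870025 354.69114807] [-3.13612260e+00 -2.06892093e-03  4.45436538e-01]
```

View pics/wrist1.png

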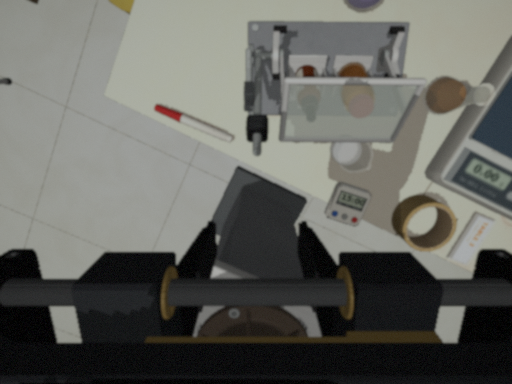

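View pics/scene1.png

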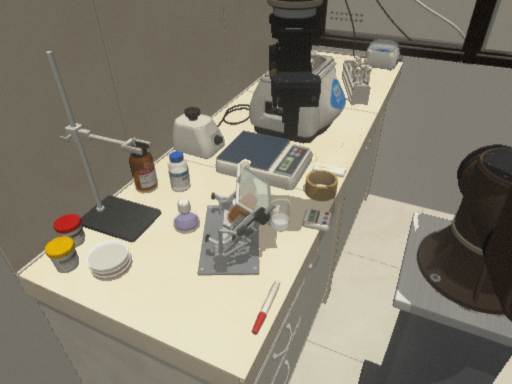

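Wrist view: collar at about (257,125), stand and both bottles seen through the pane, the beaker at (348,155). Zoom in to refine.

Run:
```python
from h import *
im=np.load('wrist1.npz')['im'][10:180,230:450,::-1]
cv2.imwrite('pics/wrist1z.png',cv2.resize(np.clip(im*1.4,0,255).astype(np.uint8),None,fx=3.5,fy=3.5,interpolation=cv2.INTER_CUBIC))
c=cal('wrist');import json
json.dump({k:np.asarray(v).tolist() for k,v in c.items()},open('cw1.json','w'))
M=R.from_euler('z',.4415).as_matrix();H=np.array([566.7,144.6,50])
a=np.radians(40)
pts={'collar':[-145*np.sin(a),107,145*np.cos(a)],'tip':[-184*np.sin(a),107,184*np.cos(a)],'lb':[55,124,-42],'rb':[55,-124,-42],'rf':[-85,-124,-42]}
for k,p in pts.items(): print(k,(H+M@np.array(p)).round(1),proj(c,H+M@np.array(p)).round(1),((proj(c,H+M@np.array(p))-[230,10])*3.5).round(0))
```

```text
collar [436.7 201.5 161.1] [253.1 127.1] [ 81. 410.]
tip [414.  190.8 191. ] [252.4 152.5] [ 79. 499.]
lb [563.4 280.2   8. ] [244.5  18.9] [51. 31.]
rb [669.4  56.    8. ] [407.9  20.7] [623.  37.]
rf [542.8  -3.8   8. ] [394.9 115.6] [577. 370.]
```

View pics/wrist1z.png

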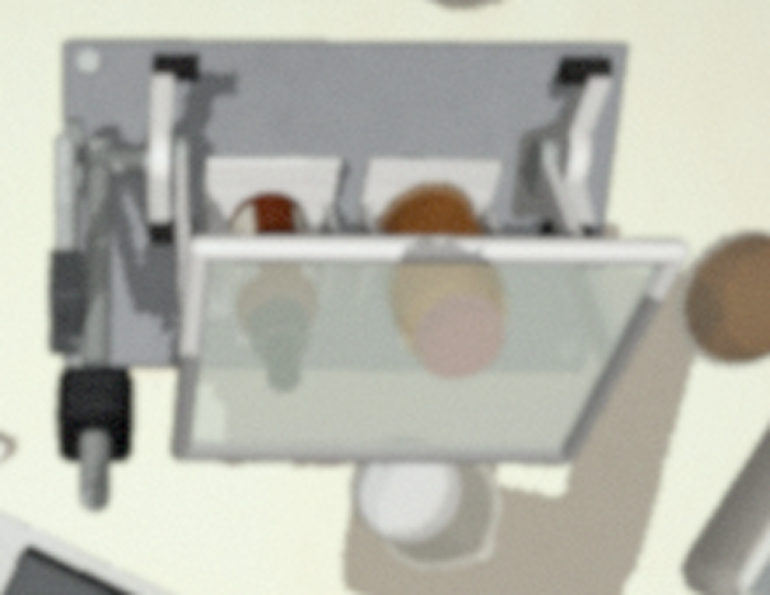

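arm_command(
  steps=[
    {"dx": 0, "dy": 0, "dz": 0.03, "rx": 0, "ry": 0.098, "rz": 0, "claw": -0.05},
    {"dx": 0, "dy": 0, "dz": 0.03, "rx": 0, "ry": 0.098, "rz": 0, "claw": -0.05},
    {"dx": 0, "dy": 0, "dz": 0.03, "rx": 0, "ry": 0.098, "rz": 0, "claw": -0.05},
    {"dx": -0.03, "dy": 0, "dz": 0, "rx": 0, "ry": 0.098, "rz": 0, "claw": -0.05},
    {"dx": 0, "dy": 0, "dz": 0, "rx": 0, "ry": 0, "rz": 0, "claw": -0.05},
  ],
)

```text
t: 2.88
eef_pos: [391.2, 177.0, 273.9]
tcp_rot: [-3.124, -0.592, 0.451]
ft_force: [0.4, -0.1, -0.0]
opening: 0.523
```

```bash
cat >> h.py <<'E'
TH=.4415;MS=R.from_euler('z',TH).as_matrix();H=np.array([566.7,144.6,50.])
def W(p): return H+MS@np.array(p,float)      # stand->world
def Lc(p): return MS.T@(np.asarray(p,float)-H)
def rt(): 
    s=env.state(); return s['eef_pos'],R.from_euler('xyz',s['tcp_rot']).as_matrix(),s
def plan(phi,grasp):
    """tool pose pointing phi outward with grasp point at world point; print shift (fraction) and rotvec fraction"""
    p,Rt,s=rt()
    c,sn=np.cos(phi),np.sin(phi)
    Rl=np.array([[c,0,sn],[0,-1,0],[sn,0,-c]])
    Rg=MS@Rl
    tcp=np.asarray(grasp)+19*Rg[:,2]
    sh=Rt.T@(tcp-p)/800; rv=R.from_matrix(Rt.T@Rg).as_rotvec()/(np.pi/2)
    print('now',p.round(1),'grasp local',Lc(p-19*Rt[:,2]).round(1),'phi',np.arctan2((MS.T@Rt)[0,2],-(MS.T@Rt)[2,2]).round(3),'shift',sh.round(4),'mm',(sh*800).round(1),'rot',rv.round(4))
    return tcp,Rg
E
python3 - <<'E'
from h import *
_,_,s=rt();print(s['joints'].round(3))
C=W([-93.2,105.5,111]); print(C)
p=np.radians(35);zt=MS@np.array([np.sin(p),0,-np.cos(p)])
plan(p,C-75*zt)
E
```

```text
[ 0.154 -0.053  2.274  0.489  0.395  0.864]
[437.35704626 200.15979047 161.        ]
now [391.2 177.  273.9] grasp local [-155.5  103.9  239.6] phi 0.592 shift [-0.0265  0.0002  0.0831] mm [-21.2   0.2  66.5] rot [-0.0149  0.0118  0.0051]
```

Run:
```python
from h import *
C=W([-93.2,105.5,111])
p=.42;a=np.radians(40);zl=MS@np.array([np.sin(a),0,-np.cos(a)])
plan(p,C-70*zl);plan(p,C)
```

```text
now [391.2 177.  273.9] grasp local [-155.5  103.9  239.6] phi 0.592 shift [-0.0385  0.0003  0.0895] mm [-30.8   0.2  71.6] rot [-0.0144 -0.1097  0.0065]
now [391.2 177.  273.9] grasp local [-155.5  103.9  239.6] phi 0.592 shift [-0.0293  0.0024  0.1765] mm [-23.4   1.9 141.2] rot [-0.0144 -0.1097  0.0065]
```

arm_command(
  steps=[
    {"dx": -0.019, "dy": 0, "dz": 0.045, "rx": -0.007, "ry": -0.055, "rz": 0.003, "claw": -0.05},
    {"dx": -0.019, "dy": 0, "dz": 0.045, "rx": -0.007, "ry": -0.055, "rz": 0.003, "claw": -0.05},
    {"dx": 0, "dy": 0, "dz": 0, "rx": 0, "ry": 0, "rz": 0, "claw": -0.05},
  ],
)

```text
t: 3.25
eef_pos: [404.8, 182.1, 197.1]
tcp_rot: [3.139, -0.418, 0.439]
ft_force: [0.1, -0.0, 0.0]
opening: 0.52
```

Run:
```python
from h import *
_,_,s=rt();print(s['joints'].round(3))
C=W([-93.2,105.5,111]);plan(.42,C)
for n in ['wrist','scene']:
    im,d=env.read_camera(n)
    cv2.imwrite(f"pics/{n}2.png",im[:,:,::-1]); np.savez(f"{n}2.npz",im=im,d=d)
im=im[100:250,170:370,::-1]
cv2.imwrite('pics/scene2z.png',cv2.resize(im,None,fx=4,fy=4,interpolation=cv2.INTER_CUBIC))
```

```text
[0.221 0.139 2.261 0.257 0.343 1.128]
now [404.8 182.1 197.1] grasp local [-138.1  103.2  164.5] phi 0.418 shift [ 0.0242 -0.0033  0.0839] mm [19.4 -2.7 67.1] rot [ 0.0023  0.0015 -0.0015]
```

View pics/wrist2.png

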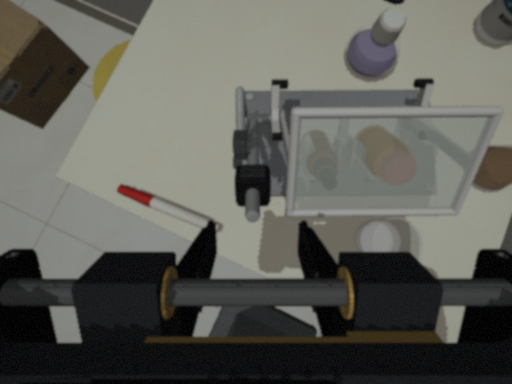

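View pics/scene2z.png

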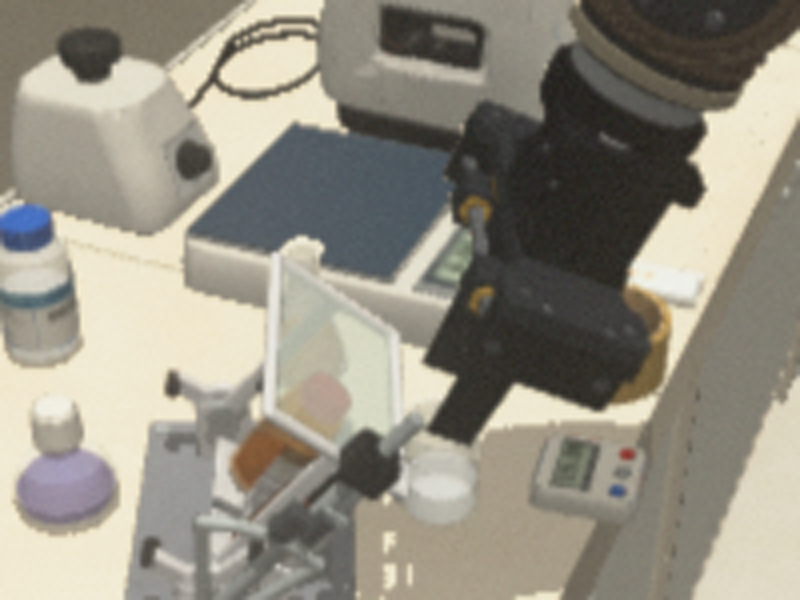

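Run:
```python
from h import *
plan(.30,W([-93.2,106,111]))
```

```text
now [404.5 182.  199.1] grasp local [-138.4  103.2  166.4] phi 0.422 shift [ 0.0203 -0.004   0.0861] mm [16.2 -3.2 68.9] rot [ 0.0024 -0.0778 -0.0015]
```

arm_command(
  steps=[
    {"dx": 0.007, "dy": -0.002, "dz": 0.03, "rx": 0, "ry": -0.039, "rz": 0, "claw": -0.05},
    {"dx": 0.007, "dy": -0.002, "dz": 0.03, "rx": 0, "ry": -0.039, "rz": 0, "claw": -0.05},
    {"dx": 0.006, "dy": 0, "dz": 0.025, "rx": 0, "ry": 0, "rz": 0, "claw": -0.05},
  ],
)

```text
t: 3.72
eef_pos: [441.3, 201.5, 146.5]
tcp_rot: [3.137, -0.309, 0.438]
ft_force: [0.9, 0.0, -0.7]
opening: 0.525
```

Run:
```python
from h import *
_,_,s=rt();print(s['joints'].round(3),s['ft_force'])
plan(.30,W([-93.2,106,111]))
im,d=env.read_camera('scene')
im=im[100:250,170:370,::-1]
cv2.imwrite('pics/scene3z.png',cv2.resize(im,None,fx=4,fy=4,interpolation=cv2.INTER_CUBIC))
im,d=env.read_camera('wrist');cv2.imwrite(f"pics/wrist3.png",im[:,:,::-1])
```

```text
[0.265 0.308 2.17  0.137 0.361 1.278] [ 0.86088389  0.01605005 -0.72185571]
now [441.3 201.5 146.5] grasp local [-94.8 105.1 114.6] phi 0.309 shift [ 0.0004 -0.0013  0.0049] mm [ 0.3 -1.   3.9] rot [ 0.0035 -0.0057 -0.0023]
```

View pics/wrist3.png

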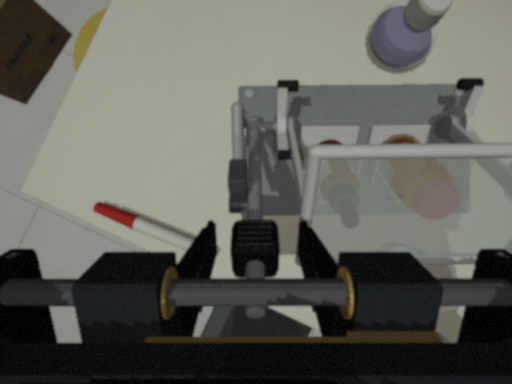

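View pics/scene3z.png

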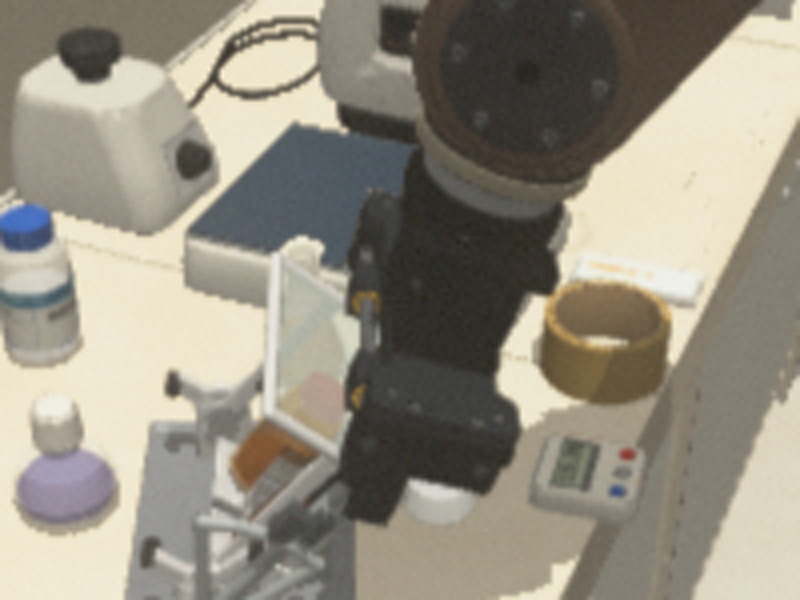

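The collar sits centred between the fingers. Closing on it.

arm_command(
  steps=[
    {"dx": 0.002, "dy": 0, "dz": 0.004, "rx": 0, "ry": 0, "rz": 0, "claw": 0.8},
    {"dx": 0, "dy": 0, "dz": 0, "rx": 0, "ry": 0, "rz": 0, "claw": 0.8},
    {"dx": 0, "dy": 0, "dz": 0, "rx": 0, "ry": 0, "rz": 0, "claw": 0.8},
    {"dx": 0, "dy": 0, "dz": 0, "rx": 0, "ry": 0, "rz": 0, "claw": 0.8},
    {"dx": 0, "dy": 0, "dz": 0, "rx": 0, "ry": 0, "rz": 0, "claw": 0.8},
  ],
)

```text
t: 4.45
eef_pos: [441.3, 202.7, 146.6]
tcp_rot: [3.139, -0.311, 0.437]
ft_force: [2.3, -3.2, -2.6]
opening: 0.268
```

Run:
```python
from h import *
_,_,s=rt();print(s['joints'].round(3),s['ft_force'],s['opening']*95)
plan(.30,W([-93.2,106,111]))
```

```text
[0.266 0.308 2.17  0.141 0.36  1.276] [ 2.34116962 -3.19013937 -2.6439729 ] 25.46834777604876
now [441.3 202.7 146.6] grasp local [-94.4 106.2 114.7] phi 0.311 shift [-0.0003  0.0002  0.0048] mm [-0.2  0.2  3.9] rot [ 0.0023 -0.0068 -0.0026]
```

Grip is 25.5 mm, matching the collar. Pull up along the lever.

arm_command(
  steps=[
    {"dx": -0.003, "dy": 0, "dz": -0.008, "rx": 0, "ry": 0, "rz": 0, "claw": 0.8},
    {"dx": -0.003, "dy": 0, "dz": -0.008, "rx": 0, "ry": 0, "rz": 0, "claw": 0.8},
    {"dx": -0.003, "dy": 0, "dz": -0.008, "rx": 0, "ry": 0, "rz": 0, "claw": 0.8},
  ],
)

```text
t: 4.82
eef_pos: [429.7, 197.0, 163.5]
tcp_rot: [3.139, -0.312, 0.437]
ft_force: [18.8, 14.5, -30.7]
opening: 0.273
```

```bash
cat >> h.py <<'E'
def arc():
    p,Rt,s=rt(); g=Lc(p-19*Rt[:,2]); print('r',np.hypot(g[0],g[2]).round(1),'guard',(.698-np.arctan2(-g[0],g[2])).round(3),'F',s['ft_force'].round(1),'Fl',(MS.T@s['ft_force']).round(1),'open',(s['opening']*95).round(1),'q',s['joints'].round(2))
E
python3 - <<'E'
from h import *
arc();plan(.3,W([-93.2,106,111]))
E
```

```text
Traceback (most recent call last):
  File "h.py", line 38, in arc
    p,Rt,s=rt(); g=Lc(p-19*Rt[:,2]); print('r',np.hypot(g[0],g[2]).round(1),'guard',(.698-np.arctan2(-g[0],g[2])).round(3),'F',s['ft_force'].round(1),'Fl',(MS.T@s['ft_force']).round(1),'open',(s['opening']*95).round(1),'q',s['joints'].round(2))
                                                                                                                                                                                                ^^^^^^^^^^^^^^^^^^^^^^^
AttributeError: 'float' object has no attribute 'round'
```

```bash
sed -i "s/(s\['opening'\]\*95).round(1)/round(s['opening']*95,1)/" h.py
python3 - <<'E'
from h import *
arc();plan(.3,W([-93.2,106,111]))
im,d=env.read_camera('wrist');cv2.imwrite(f"pics/wrist4.png",im[:,:,::-1])
E
```

```text
r 169.8 guard 0.014 F [ 18.8  14.5 -30.7] Fl [ 23.1   5.1 -30.7] open 25.9 q [0.26 0.26 2.18 0.13 0.4  1.28]
now [429.7 197.  163.5] grasp local [-107.3  106.   131.6] phi 0.312 shift [ 0.0087 -0.0003  0.0299] mm [ 6.9 -0.2 23.9] rot [ 0.0027 -0.0074 -0.0028]
```

View pics/wrist4.png

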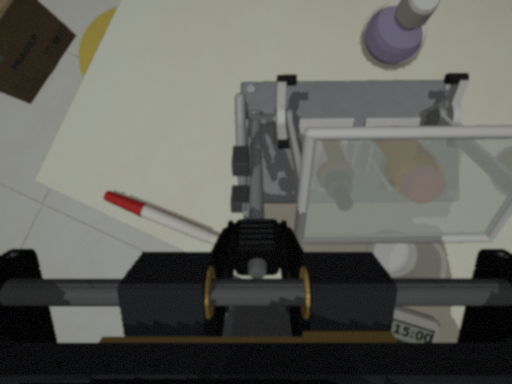

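At the top stop (38 N). Ease back slightly and start the swing.

arm_command(
  steps=[
    {"dx": 0.0134, "dy": 0, "dz": -0.004, "rx": 0, "ry": -0.025, "rz": 0, "claw": 0.8},
    {"dx": 0.0132, "dy": 0, "dz": -0.0045, "rx": 0, "ry": -0.025, "rz": 0, "claw": 0.8},
    {"dx": 0.0132, "dy": 0, "dz": -0.0045, "rx": 0, "ry": -0.025, "rz": 0, "claw": 0.8},
    {"dx": 0.0134, "dy": 0, "dz": -0.004, "rx": 0, "ry": -0.025, "rz": 0, "claw": 0.8},
  ],
)

```text
t: 5.38
eef_pos: [460.5, 211.9, 187.0]
tcp_rot: [3.14, -0.142, 0.436]
ft_force: [2.4, 2.5, -12.6]
opening: 0.276
```

Run:
```python
from h import *
arc();plan(.17,W([-93.2,106,111]))
im,d=env.read_camera('wrist');cv2.imwrite(f"pics/wrist5.png",im[:,:,::-1])
```

```text
r 170.8 guard 0.276 F [  2.4   2.5 -12.6] Fl [  3.2   1.2 -12.6] open 26.3 q [0.29 0.31 1.97 0.03 0.72 1.41]
now [460.5 211.9 187. ] grasp local [-70.  106.3 155.8] phi 0.142 shift [-0.036   0.0004  0.0513] mm [-28.8   0.3  41.1] rot [ 0.0017  0.0178 -0.0032]
```

View pics/wrist5.png

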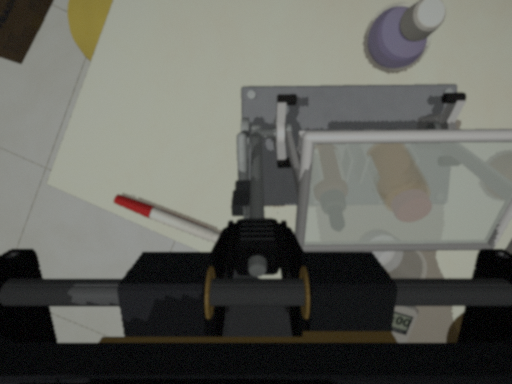

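arm_command(
  steps=[
    {"dx": 0.0134, "dy": 0, "dz": -0.0032, "rx": 0, "ry": -0.025, "rz": 0, "claw": 0.8},
    {"dx": 0.0135, "dy": 0, "dz": -0.0028, "rx": 0, "ry": -0.025, "rz": 0, "claw": 0.8},
    {"dx": 0.0136, "dy": 0, "dz": -0.0024, "rx": 0, "ry": -0.025, "rz": 0, "claw": 0.8},
    {"dx": 0.0137, "dy": 0, "dz": -0.002, "rx": 0, "ry": -0.025, "rz": 0, "claw": 0.8},
    {"dx": 0.0137, "dy": 0, "dz": -0.0016, "rx": 0, "ry": -0.025, "rz": 0, "claw": 0.8},
  ],
)

```text
t: 6.05
eef_pos: [505.8, 233.7, 200.0]
tcp_rot: [3.141, 0.072, 0.437]
ft_force: [-3.1, -0.7, -4.4]
opening: 0.275
```

Run:
```python
from h import *
arc();plan(.0,W([-93.2,106,111]))
```

```text
r 169.6 guard 0.606 F [-3.1 -0.7 -4.4] Fl [-3.1  0.7 -4.4] open 26.1 q [ 0.32  0.44  1.7  -0.01  1.08  1.46]
now [505.8 233.7 200. ] grasp local [-15.6 106.6 168.9] phi -0.072 shift [-0.0899  0.0011  0.0791] mm [-71.9   0.9  63.3] rot [ 0.0003  0.0457 -0.0031]
```

arm_command(
  steps=[
    {"dx": 0.0138, "dy": 0, "dz": -0.002, "rx": 0, "ry": -0.025, "rz": 0, "claw": 0.8},
    {"dx": 0.0138, "dy": 0, "dz": -0.0017, "rx": 0, "ry": -0.025, "rz": 0, "claw": 0.8},
    {"dx": 0.0138, "dy": 0, "dz": -0.0013, "rx": 0, "ry": -0.025, "rz": 0, "claw": 0.8},
    {"dx": 0.0138, "dy": 0, "dz": -0.0009, "rx": 0, "ry": -0.025, "rz": 0, "claw": 0.8},
    {"dx": 0.0138, "dy": 0, "dz": -0.0005, "rx": 0, "ry": -0.025, "rz": 0, "claw": 0.8},
    {"dx": 0.0138, "dy": 0, "dz": 0, "rx": 0, "ry": -0.025, "rz": 0, "claw": 0.8},
  ],
)

```text
t: 6.8
eef_pos: [561.0, 260.1, 192.9]
tcp_rot: [-3.14, 0.328, 0.438]
ft_force: [-2.0, 0.1, -4.1]
opening: 0.27
```

Run:
```python
from h import *
arc();plan(.0,W([-93.2,106,111]))
im,d=env.read_camera('wrist');cv2.imwrite(f"pics/wrist6.png",im[:,:,::-1])
im,d=env.read_camera('scene')
im=im[100:250,170:370,::-1]
cv2.imwrite('pics/scene6z.png',cv2.resize(im,None,fx=4,fy=4,interpolation=cv2.INTER_CUBIC))
```

```text
r 168.5 guard 1.001 F [-2.   0.1 -4.1] Fl [-1.7  1.  -4.1] open 25.6 q [ 0.34  0.64  1.38 -0.03  1.45  1.48]
now [561.  260.1 192.9] grasp local [ 50.3 106.9 160.9] phi -0.328 shift [-0.142   0.0019  0.1156] mm [-113.6    1.5   92.4] rot [-0.0011  0.209  -0.0025]
```

View pics/scene6z.png

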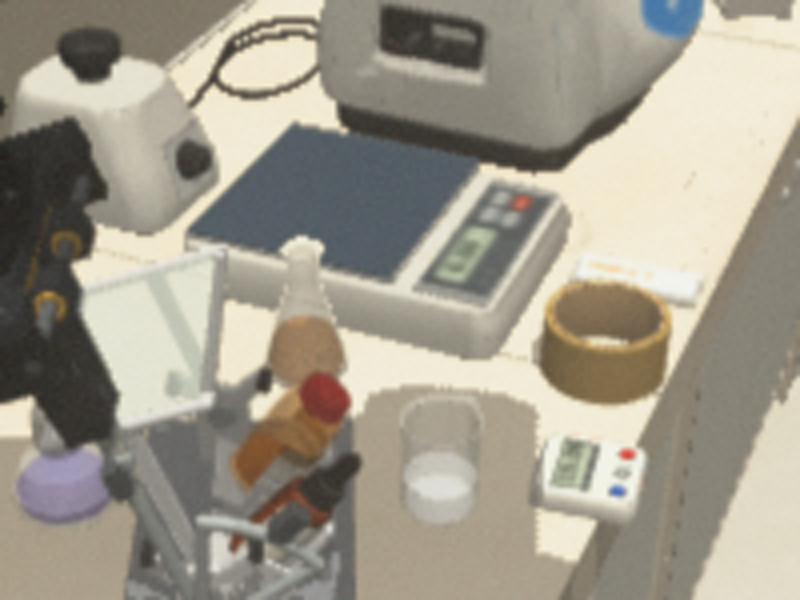

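View pics/wrist6.png

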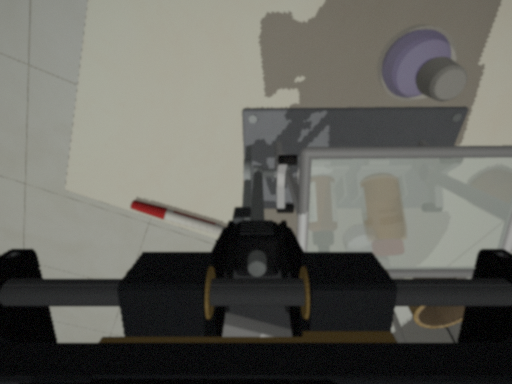

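Guard is at ~1.0 (past balance), with both bottles uncovered. Carry it a bit further, then release.

arm_command(
  steps=[
    {"dx": 0.0138, "dy": 0, "dz": 0, "rx": 0, "ry": -0.025, "rz": 0, "claw": 0.8},
    {"dx": 0.0138, "dy": 0, "dz": 0.0003, "rx": 0, "ry": -0.028, "rz": 0, "claw": 0.8},
    {"dx": 0.0138, "dy": 0, "dz": 0.0006, "rx": 0, "ry": -0.028, "rz": 0, "claw": 0.8},
    {"dx": 0.0138, "dy": 0, "dz": 0.001, "rx": 0, "ry": -0.028, "rz": 0, "claw": 0.8},
    {"dx": 0, "dy": 0, "dz": 0, "rx": 0, "ry": 0, "rz": 0, "claw": -0.05},
    {"dx": 0, "dy": 0, "dz": 0, "rx": 0, "ry": 0, "rz": 0, "claw": -0.05},
    {"dx": 0, "dy": 0, "dz": 0, "rx": 0, "ry": 0, "rz": 0, "claw": -0.05},
    {"dx": 0, "dy": 0, "dz": 0, "rx": 0, "ry": 0, "rz": 0, "claw": -0.05},
  ],
)

```text
t: 7.9
eef_pos: [594.8, 275.9, 177.7]
tcp_rot: [-3.14, 0.496, 0.438]
ft_force: [0.4, -0.0, 0.8]
opening: 0.524
```

Run:
```python
from h import *
arc();plan(.0,W([-93.2,106,111]))
im,d=env.read_camera('wrist');cv2.imwrite(f"pics/wrist7.png",im[:,:,::-1])
im,d=env.read_camera('scene')
im=im[100:250,170:370,::-1]
cv2.imwrite('pics/scene7z.png',cv2.resize(im,None,fx=4,fy=4,interpolation=cv2.INTER_CUBIC))
```

```text
r 170.4 guard 1.258 F [ 0.4 -0.   0.8] Fl [ 0.3 -0.2  0.8] open 49.8 q [ 0.35  0.79  1.16 -0.04  1.68  1.49]
now [594.8 275.9 177.7] grasp local [ 90.5 106.7 144.4] phi -0.496 shift [-0.1708  0.0019  0.1432] mm [-136.6    1.5  114.6] rot [-0.0015  0.3161 -0.0026]
```

View pics/scene7z.png

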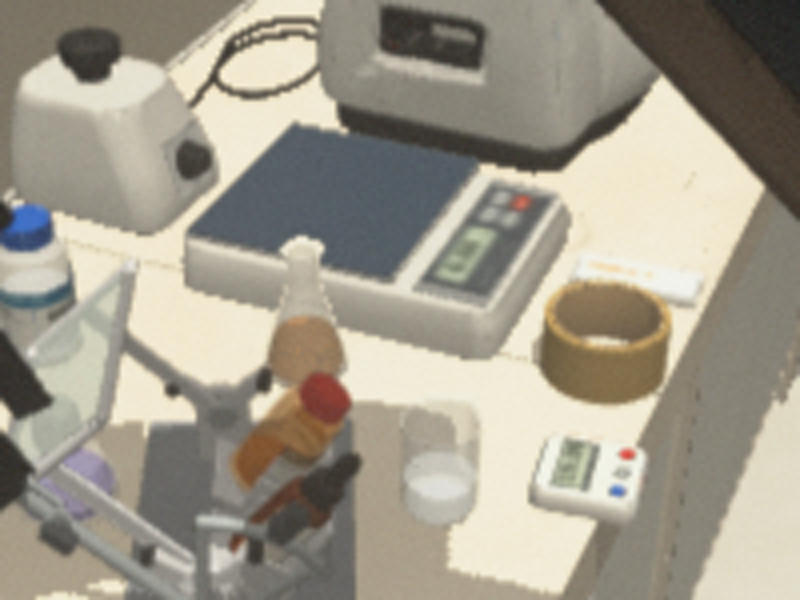

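View pics/wrist7.png

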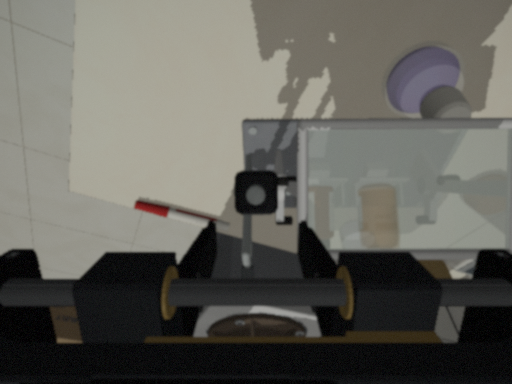

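Guard lies open on its rests, lever released. Retreat upward and move to a viewing pose over the bottle.

arm_command(
  steps=[
    {"dx": 0, "dy": 0, "dz": -0.075, "rx": 0, "ry": 0, "rz": 0, "claw": -0.2},
    {"dx": 0, "dy": 0, "dz": -0.075, "rx": 0, "ry": 0, "rz": 0, "claw": -0.2},
    {"dx": -0.02, "dy": 0, "dz": -0.04, "rx": 0, "ry": 0.1, "rz": 0, "claw": -0.2},
    {"dx": -0.05, "dy": 0.03, "dz": -0.02, "rx": 0, "ry": 0.1, "rz": 0, "claw": -0.2},
    {"dx": -0.05, "dy": 0.03, "dz": -0.02, "rx": 0, "ry": 0.1, "rz": 0, "claw": -0.2},
    {"dx": -0.06, "dy": 0.04, "dz": 0, "rx": 0, "ry": 0.1, "rz": 0, "claw": -0.2},
    {"dx": -0.06, "dy": 0.04, "dz": 0, "rx": 0, "ry": 0.1, "rz": 0, "claw": -0.2},
    {"dx": -0.06, "dy": 0.04, "dz": 0, "rx": 0, "ry": 0.05, "rz": 0, "claw": -0.2},
    {"dx": 0, "dy": 0, "dz": 0, "rx": 0, "ry": 0, "rz": 0, "claw": -0.2},
  ],
)

```text
t: 9.12
eef_pos: [515.4, 76.1, 351.4]
tcp_rot: [3.135, -0.392, 0.437]
ft_force: [0.1, 0.0, 0.0]
opening: 0.602
```

Run:
```python
from h import *
arc();plan(.5,W([-100,-34,200]))
import json
c=cal('wrist');json.dump({k:np.asarray(v).tolist() for k,v in c.items()},open('cw8.json','w'))
for n in ['wrist','scene','top']:
    im,d=env.read_camera(n);cv2.imwrite(f"pics/{n}8.png",im[:,:,::-1]);np.savez(f"{n}8.npz",im=im,d=d)
    if n=='scene':cv2.imwrite('pics/scene8z.png',cv2.resize(im[150:270,180:340,::-1],None,fx=5,fy=5,interpolation=cv2.INTER_CUBIC))
    if n=='top':cv2.imwrite('pics/top8z.png',cv2.resize(im[130:250,160:320,::-1],None,fx=5,fy=5,interpolation=cv2.INTER_CUBIC))
```

```text
r 329.6 guard 0.444 F [0.1 0.  0. ] Fl [ 0.1 -0.   0. ] open 57.2 q [-0.08  0.08  1.84  0.24  0.89  0.94]
now [515.4  76.1 351.4] grasp local [-82.9 -39.9 319. ] phi 0.392 shift [-0.074  -0.0083  0.1291] mm [-59.2  -6.6 103.2] rot [ 0.0054  0.0687 -0.0023]
```

View pics/wrist8.png

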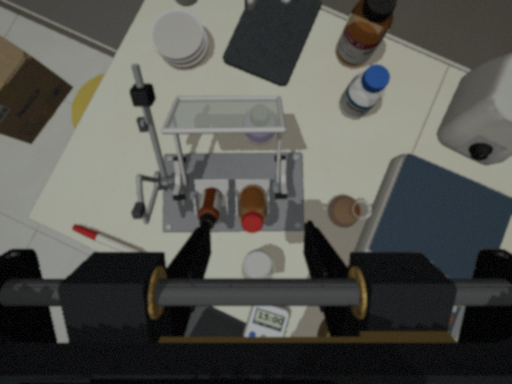

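View pics/scene8z.png

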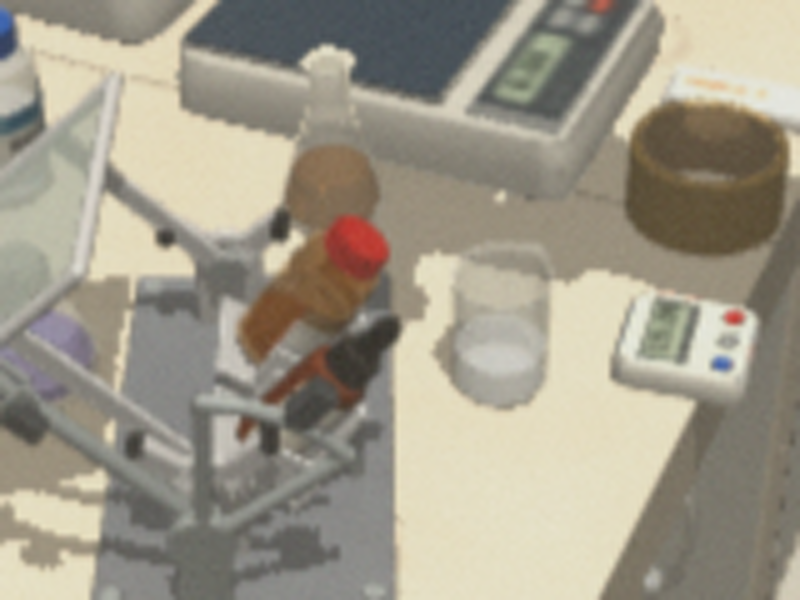

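View pics/top8z.png

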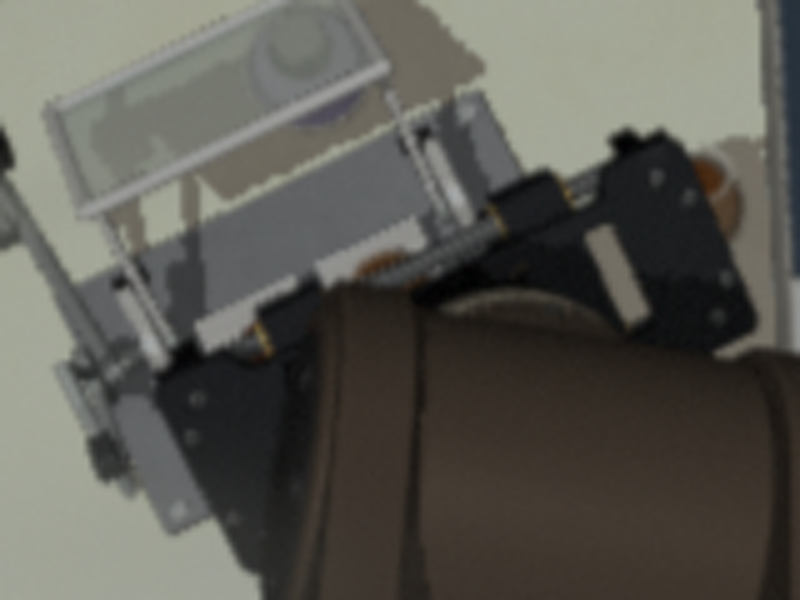

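The wrist view shows the plain bottle with red cap at (252,215) and dropper at (208,207). In the scene zoom the red cap is at (357,248). Triangulate.

Run:
```python
from h import *
import json
cw={k:np.array(v) if isinstance(v,list) else v for k,v in json.load(open('cw8.json')).items()}
cs=cal('scene')
def red(n,box):
    z=np.load(n+'8.npz');hsv=cv2.cvtColor(z['im'],cv2.COLOR_RGB2HSV).astype(int)
    m=((hsv[...,0]<5)|(hsv[...,0]>172))&(hsv[...,1]>150)&(hsv[...,2]>70)
    k=np.zeros_like(m);k[box[1]:box[3],box[0]:box[2]]=1;m&=k
    v,u=np.nonzero(m);print(n,len(u),u.mean(),v.mean(),u.min(),u.max(),v.min(),v.max());return m,(u.mean(),v.mean()),z['d']
mw,pw,dw=red('wrist',(235,195,275,240));ms,ps,ds=red('scene',(230,180,265,220))
P,e=two(cw,pw,cs,ps);print('cap',P.round(1),e,'local',Lc(P).round(1))
a=np.radians(35);ax=np.array([-np.sin(a),0,np.cos(a)])
for c,m,d in ((cw,mw,dw),(cs,ms,ds)):
    Q=(cloud(c,d)[m]-H)@MS;print('depth local',np.median(Q,0).round(1), Q.min(0).round(1),Q.max(0).round(1))
# brown body
z=np.load('wrist8.npz');hsv=cv2.cvtColor(z['im'],cv2.COLOR_RGB2HSV).astype(int)
print('check base corners wrist pred', [proj(cw,W(p)).round(1).tolist() for p in ([55,124,-42],[55,-124,-42],[-85,-124,-42],[-85,124,-42])])
print('scene pred',[((proj(cs,W(p))-[180,150])*5).round(0).tolist() for p in ([55,124,-42],[-85,-124,-42],[-85,124,-42])])
im=z['im'][140:250,150:320,::-1];cv2.imwrite('pics/wrist8z.png',cv2.resize(im,None,fx=4.7,fy=4.7,interpolation=cv2.INTER_CUBIC))
```

```text
wrist 330 251.7969696969697 221.4212121212121 242 262 212 231
scene 100 250.51 198.69 245 256 193 204
cap [520.6  84.6  97.5] 1.7524387876842487 local [-67.3 -34.5  47.5]
depth local [-67.7 -34.9  51.8] [-82.1 -49.4  42.5] [-54.6 -20.3 489.1]
depth local [-66.6 -26.4  52.5] [-85.4 -47.9  40.3] [-53.2 714.4 629.9]
check base corners wrist pred [[162.8, 152.1], [302.2, 151.5], [303.9, 230.7], [160.7, 231.6]]
scene pred [[85.0, 619.0], [391.0, 271.0], [395.0, 616.0]]
```

View pics/wrist8z.png

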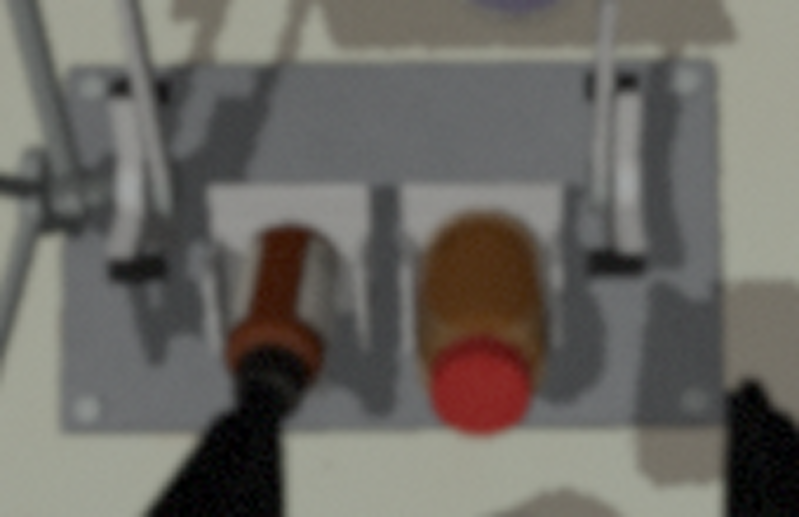

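Run:
```python
from h import *
import json
cw={k:np.array(v) if isinstance(v,list) else v for k,v in json.load(open('cw8.json')).items()}
z=np.load('wrist8.npz');hsv=cv2.cvtColor(z['im'],cv2.COLOR_RGB2HSV).astype(int)
a=np.radians(35);ax=np.array([-np.sin(a),0,np.cos(a)]);ex=np.array([np.cos(a),0,np.sin(a)])
C=(cloud(cw,z['d'])-H)@MS
red=((hsv[...,0]<5)|(hsv[...,0]>172))&(hsv[...,1]>150)&(hsv[...,2]>70)
v,u=np.mgrid[0:384,0:512];box=(u>235)&(u<275)&(v>180)&(v<240)
for nm,m in (('red',red&box),('brown',box&~red&(hsv[...,0]<22)&(hsv[...,1]>90))):
    Q=C[m];Q=Q[(abs(Q[:,1]+34)<30)&(Q[:,2]<80)&(Q[:,2]>-40)]
    s=Q@ax;e=Q@ex
    print(nm,len(Q),'s pct',np.percentile(s,[2,25,50,75,98]).round(1),'e',np.percentile(e,[2,25,50,75,98]).round(1),'y',np.percentile(Q[:,1],[2,50,98]).round(1))
    if nm=='red':
        t=s>np.percentile(s,50);print(' topdisc',Q[t].mean(0).round(1),s[t].mean(),e[t].mean())
    else:
        for lo in range(0,100,10):
            k=(s>lo)&(s<=lo+10)
            if k.sum()>5:print(lo,k.sum(),'e max',np.percentile(e[k],95).round(1))
```

```text
red 328 s pct [72.8 81.2 82.5 83.1 84.1] e [-40.4 -31.9 -25.5 -19.7 -15.7] y [-47.9 -34.8 -21.3]
 topdisc [-71.6 -33.7  51.4] 83.1497452565554 -29.22121928612477
brown 702 s pct [ 8.4 31.  51.9 66.1 82.6] e [-39.6 -17.7 -13.1 -10.5  -8.7] y [-53.  -34.8 -15.7]
0 27 e max -9.1
10 63 e max -8.6
20 77 e max -8.8
30 80 e max -8.8
40 88 e max -9.2
50 106 e max -9.0
60 215 e max -10.6
70 21 e max -15.6
80 25 e max -28.9
```

Bottle: axis tilt 35° confirmed, y=-34.5, top at s≈83, axis e≈-30 (so foot s≈-6). Plan the pre-grasp.

```bash
cat >> h.py <<'E'
a35=np.radians(35);AX=np.array([-np.sin(a35),0,np.cos(a35)]);EX=np.array([np.cos(a35),0,np.sin(a35)])
def bp(s,e=-30,y=-34.5): return W(s*AX+e*EX+np.array([0,y,0]))
E
python3 - <<'E'
from h import *
plan(.3,bp(150));plan(.3,bp(50))
E
```

```text
now [519.1  79.  352.8] grasp local [-78.3 -38.9 320.3] phi 0.393 shift [-0.1423 -0.0074  0.2323] mm [-113.8   -5.9  185.8] rot [ 0.0047 -0.0593 -0.0002]
now [519.1  79.  352.8] grasp local [-78.3 -38.9 320.3] phi 0.393 shift [-0.1153 -0.0083  0.3543] mm [-92.3  -6.6 283.4] rot [ 0.0047 -0.0593 -0.0002]
```

arm_command(
  steps=[
    {"dx": -0.036, "dy": -0.002, "dz": 0.058, "rx": 0.002, "ry": -0.02, "rz": 0, "claw": -0.2},
    {"dx": -0.036, "dy": -0.002, "dz": 0.058, "rx": 0.002, "ry": -0.02, "rz": 0, "claw": -0.2},
    {"dx": -0.036, "dy": -0.002, "dz": 0.058, "rx": 0, "ry": -0.02, "rz": 0, "claw": -0.2},
    {"dx": -0.034, "dy": -0.001, "dz": 0.05, "rx": 0, "ry": 0, "rz": 0, "claw": -0.2},
    {"dx": 0, "dy": 0, "dz": 0, "rx": 0, "ry": 0, "rz": 0, "claw": -0.2},
  ],
)

```text
t: 9.9
eef_pos: [482.3, 69.5, 141.6]
tcp_rot: [3.139, -0.299, 0.453]
ft_force: [0.5, 0.0, -0.1]
opening: 0.6
```

Run:
```python
from h import *
arc();plan(.3,bp(150));plan(.3,bp(50));plan(.45,bp(50))
im,d=env.read_camera('wrist');cv2.imwrite(f"pics/wrist9.png",im[:,:,::-1])
```

```text
r 158.3 guard -0.106 F [ 0.5  0.  -0.1] Fl [ 0.5 -0.2 -0.1] open 57.0 q [-0.08  0.33  2.16  0.36  0.42  0.73]
now [482.3  69.5 141.6] grasp local [-114.   -31.9  109.8] phi 0.299 shift [0.0026 0.0033 0.0062] mm [2.  2.7 4.9] rot [-0.0002  0.0004  0.0067]
now [482.3  69.5 141.6] grasp local [-114.   -31.9  109.8] phi 0.299 shift [0.0409 0.0038 0.1252] mm [ 32.7   3.  100.1] rot [-0.0002  0.0004  0.0067]
now [482.3  69.5 141.6] grasp local [-114.   -31.9  109.8] phi 0.299 shift [0.0444 0.0038 0.1249] mm [35.5  3.1 99.9] rot [-0.0007  0.0959  0.0067]
```

View pics/wrist9.png

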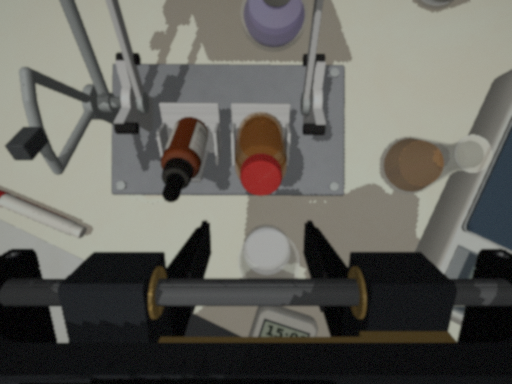

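arm_command(
  steps=[
    {"dx": 0.0102, "dy": 0.002, "dz": 0.031, "rx": 0, "ry": 0, "rz": 0.006, "claw": -0.2},
    {"dx": 0.0102, "dy": 0.002, "dz": 0.031, "rx": 0, "ry": 0, "rz": 0, "claw": -0.2},
    {"dx": 0.0102, "dy": 0, "dz": 0.031, "rx": 0, "ry": 0, "rz": 0, "claw": -0.2},
  ],
)

```text
t: 10.32
eef_pos: [535.5, 89.1, 86.2]
tcp_rot: [3.135, -0.316, 0.448]
ft_force: [0.7, 0.0, 0.8]
opening: 0.603
```

Run:
```python
from h import *
arc();plan(.3,bp(50))
im,d=env.read_camera('wrist');cv2.imwrite(f"pics/wrist10.png",im[:,:,::-1])
im,d=env.read_camera('scene')
cv2.imwrite('pics/scene10z.png',cv2.resize(im[100:250,170:370,::-1],None,fx=4,fy=4,interpolation=cv2.INTER_CUBIC))
```

```text
r 79.3 guard -0.119 F [0.7 0.  0.8] Fl [ 0.6 -0.3  0.8] open 57.2 q [-0.03  0.49  2.09  0.47  0.31  0.67]
now [535.5  89.1  86.2] grasp local [-57.8 -36.7  54.3] phi 0.316 shift [-0.0068 -0.0031  0.0381] mm [-5.5 -2.5 30.4] rot [ 0.0031 -0.0103  0.0036]
```

View pics/wrist10.png

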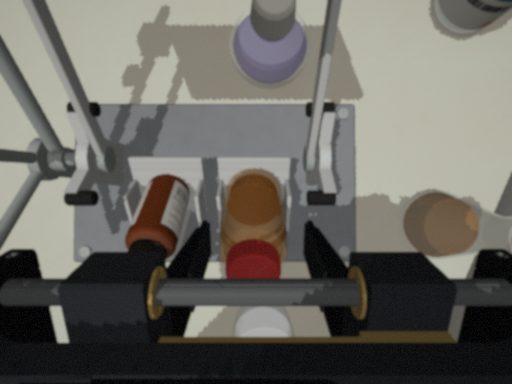

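View pics/scene10z.png

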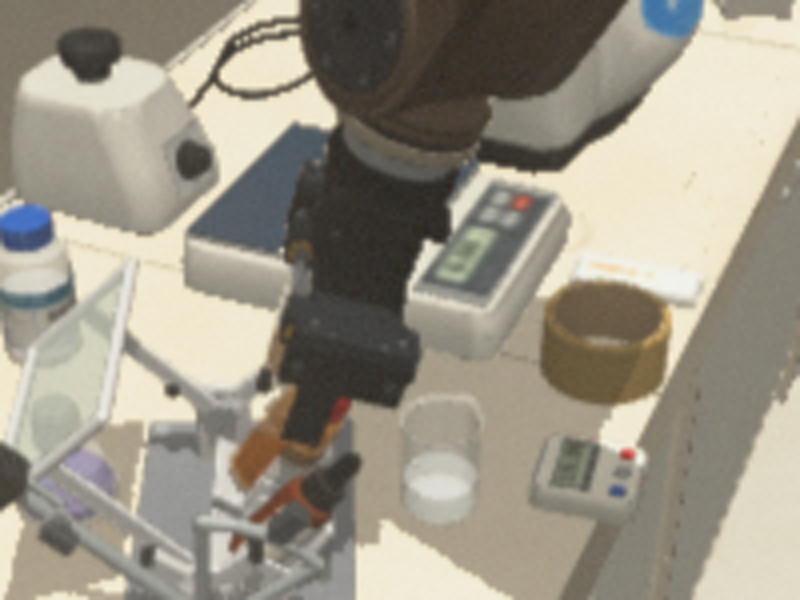

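Run:
```python
from h import *
plan(.16,bp(50))
```

```text
now [534.9  89.2  85. ] grasp local [-58.3 -36.4  53. ] phi 0.314 shift [-0.009  -0.0026  0.0365] mm [-7.2 -2.1 29.2] rot [ 0.0026 -0.0979  0.0036]
```

arm_command(
  steps=[
    {"dx": -0.004, "dy": -0.002, "dz": 0.012, "rx": 0, "ry": -0.05, "rz": 0.003, "claw": -0.2},
    {"dx": -0.003, "dy": -0.001, "dz": 0.012, "rx": 0, "ry": -0.048, "rz": 0, "claw": -0.2},
    {"dx": -0.001, "dy": 0, "dz": 0.011, "rx": 0, "ry": 0, "rz": 0, "claw": -0.2},
    {"dx": 0, "dy": 0, "dz": 0, "rx": 0, "ry": 0, "rz": 0, "claw": -0.2},
  ],
)

```text
t: 10.92
eef_pos: [537.6, 92.3, 62.2]
tcp_rot: [3.132, -0.164, 0.444]
ft_force: [-0.9, -0.8, 0.7]
opening: 0.6
```

Run:
```python
from h import *
arc();plan(.16,bp(50))
im,d=env.read_camera('wrist');cv2.imwrite(f"pics/wrist11.png",im[:,:,::-1])
```

```text
r 60.3 guard -0.335 F [-0.9 -0.8  0.7] Fl [-1.2 -0.4  0.7] open 57.0 q [0.02 0.55 2.01 0.14 0.44 1.02]
now [537.6  92.3  62.2] grasp local [-51.8 -34.7  30.9] phi 0.164 shift [-0.0034 -0.0006  0.0085] mm [-2.7 -0.4  6.8] rot [ 0.0056 -0.0026  0.0017]
```

View pics/wrist11.png

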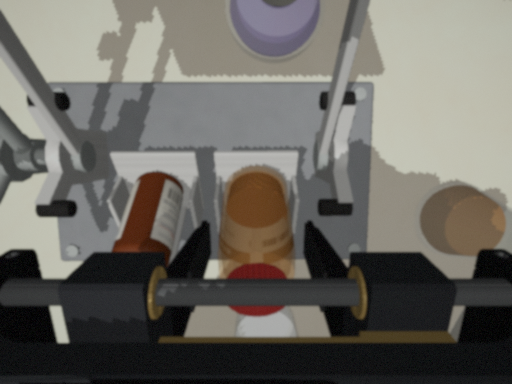

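arm_command(
  steps=[
    {"dx": -0.004, "dy": 0, "dz": 0.008, "rx": 0.005, "ry": 0, "rz": 0, "claw": -0.2},
    {"dx": -0.001, "dy": 0, "dz": 0.003, "rx": 0, "ry": 0, "rz": 0, "claw": -0.2},
    {"dx": 0, "dy": 0, "dz": 0, "rx": 0, "ry": 0, "rz": 0, "claw": 0.5},
    {"dx": 0, "dy": 0, "dz": 0, "rx": 0, "ry": 0, "rz": 0, "claw": 0.5},
    {"dx": 0, "dy": 0, "dz": 0, "rx": 0, "ry": 0, "rz": 0, "claw": 0.5},
    {"dx": 0, "dy": 0, "dz": 0, "rx": 0, "ry": 0, "rz": 0, "claw": 0.5},
  ],
)

```text
t: 11.72
eef_pos: [535.2, 90.6, 53.5]
tcp_rot: [3.141, -0.166, 0.443]
ft_force: [0.5, 0.7, -0.2]
opening: 0.456
```

Run:
```python
from h import *
arc();plan(.16,bp(50));plan(.16,bp(150))
p,Rt,s=rt();g=Lc(p-19*Rt[:,2]);print('s,e',g@AX,g@EX)
```

```text
r 59.1 guard -0.488 F [ 0.5  0.7 -0.2] Fl [ 0.7  0.4 -0.2] open 43.3 q [0.01 0.56 2.02 0.17 0.41 0.99]
now [535.2  90.6  53.5] grasp local [-54.8 -35.4  22.2] phi 0.166 shift [ 0.002  -0.0011 -0.0016] mm [ 1.6 -0.9 -1.3] rot [ 0.0005 -0.004   0.001 ]
now [535.2  90.6  53.5] grasp local [-54.8 -35.4  22.2] phi 0.166 shift [-0.0517 -0.0011 -0.1144] mm [-41.4  -0.9 -91.5] rot [ 0.0005 -0.004   0.001 ]
s,e 49.602480672310946 -32.1200538032189
```

Gripped at 43.3 mm (bottle 44). Draw it out along its axis.

arm_command(
  steps=[
    {"dx": -0.0065, "dy": 0, "dz": -0.0135, "rx": 0, "ry": 0, "rz": 0, "claw": 0.5},
    {"dx": -0.0065, "dy": 0, "dz": -0.0135, "rx": 0, "ry": 0, "rz": 0, "claw": 0.5},
    {"dx": -0.0065, "dy": 0, "dz": -0.0135, "rx": 0, "ry": 0, "rz": 0, "claw": 0.5},
  ],
)

```text
t: 12.1
eef_pos: [515.3, 81.3, 84.4]
tcp_rot: [3.141, -0.166, 0.443]
ft_force: [0.7, 0.2, -1.9]
opening: 0.452
```

Run:
```python
from h import *
arc();plan(.16,bp(150))
p,Rt,s=rt();g=Lc(p-19*Rt[:,2]);print('s,e',g@AX,g@EX)
im,d=env.read_camera('wrist');cv2.imwrite(f"pics/wrist12.png",im[:,:,::-1])
```

```text
r 93.2 guard -0.267 F [ 0.7  0.2 -1.9] Fl [ 0.7 -0.1 -1.9] open 43.0 q [-0.01  0.49  2.05  0.16  0.46  0.98]
now [515.3  81.3  84.4] grasp local [-76.6 -35.3  53.1] phi 0.166 shift [-0.0312 -0.001  -0.0718] mm [-24.9  -0.8 -57.5] rot [ 0.0005 -0.0039  0.0011]
s,e 87.4494167165858 -32.32462133686399
```

View pics/wrist12.png

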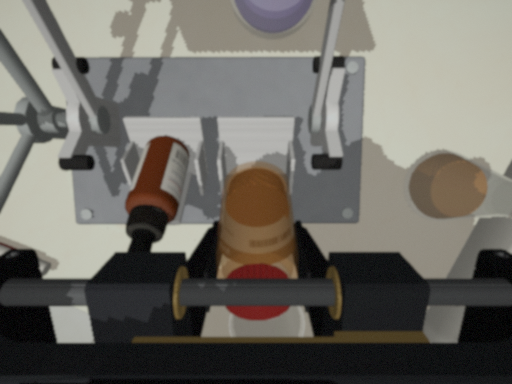

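arm_command(
  steps=[
    {"dx": -0.011, "dy": 0, "dz": -0.022, "rx": 0, "ry": 0, "rz": 0, "claw": 0.5},
    {"dx": -0.011, "dy": 0, "dz": -0.022, "rx": 0, "ry": 0, "rz": 0, "claw": 0.5},
    {"dx": -0.006, "dy": 0, "dz": -0.045, "rx": 0, "ry": 0, "rz": 0, "claw": 0.5},
    {"dx": 0.008, "dy": 0, "dz": -0.06, "rx": 0, "ry": 0, "rz": 0, "claw": 0.5},
    {"dx": 0.008, "dy": 0, "dz": -0.06, "rx": 0, "ry": -0.05, "rz": 0, "claw": 0.5},
  ],
)

```text
t: 12.78
eef_pos: [475.7, 63.7, 251.8]
tcp_rot: [-3.14, -0.079, 0.441]
ft_force: [0.2, 0.9, -3.0]
opening: 0.449
```

Run:
```python
from h import *
arc();plan(-.445,[643,-191,220])
im,d=env.read_camera('scene')
cv2.imwrite('pics/scene13z.png',cv2.resize(im[80:260,150:390,::-1],None,fx=3.3,fy=3.3,interpolation=cv2.INTER_CUBIC))
```

```text
r 250.5 guard 0.206 F [ 0.2  0.9 -3. ] Fl [ 0.5  0.8 -3. ] open 42.7 q [-0.03  0.21  1.9   0.05  0.96  1.08]
now [475.7  63.7 251.8] grasp local [-118.4  -34.2  220.8] phi 0.079 shift [0.038  0.3774 0.0637] mm [ 30.4 301.9  51. ] rot [-1.200e-03 -3.334e-01  2.000e-04]
```

View pics/scene13z.png

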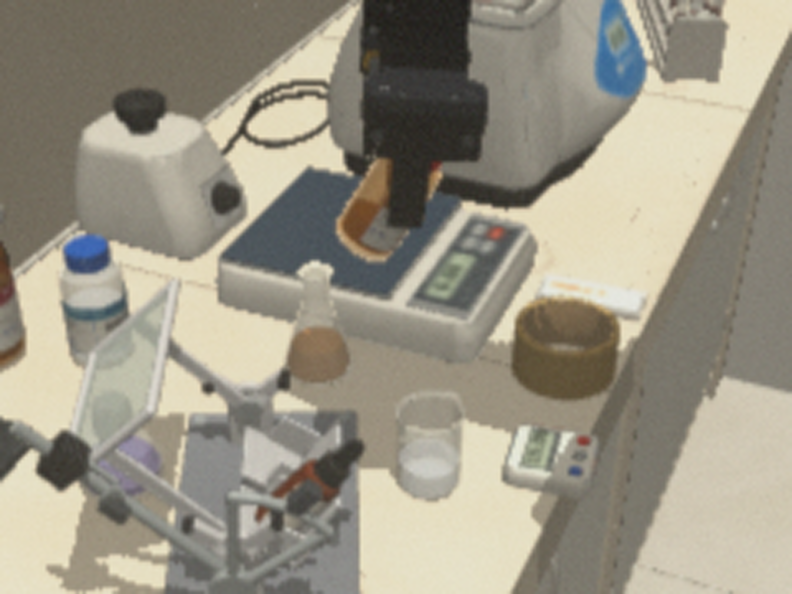

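arm_command(
  steps=[
    {"dx": 0, "dy": 0.047, "dz": 0, "rx": 0, "ry": -0.06, "rz": 0, "claw": 0.5},
    {"dx": 0, "dy": 0.06, "dz": 0, "rx": 0, "ry": -0.07, "rz": 0, "claw": 0.5},
    {"dx": 0, "dy": 0.06, "dz": 0, "rx": 0, "ry": -0.07, "rz": 0, "claw": 0.5},
    {"dx": 0, "dy": 0.06, "dz": 0, "rx": 0, "ry": -0.07, "rz": 0, "claw": 0.5},
    {"dx": 0, "dy": 0.06, "dz": 0, "rx": 0, "ry": -0.06, "rz": 0, "claw": 0.5},
    {"dx": 0, "dy": 0.05, "dz": 0, "rx": 0, "ry": 0, "rz": 0, "claw": 0.5},
    {"dx": 0, "dy": 0.03, "dz": 0, "rx": 0, "ry": 0, "rz": 0, "claw": 0.5},
    {"dx": 0, "dy": 0, "dz": 0, "rx": 0, "ry": 0, "rz": 0, "claw": 0.5},
  ],
)

```text
t: 13.82
eef_pos: [604.3, -209.8, 259.8]
tcp_rot: [3.141, 0.451, 0.442]
ft_force: [-0.4, 0.3, -1.7]
opening: 0.452
```

Run:
```python
from h import *
arc();plan(-.445,[643,-191,140]);
im,d=env.read_camera('scene')
cv2.imwrite('pics/scene14z.png',cv2.resize(im[80:260,150:390,::-1],None,fx=3.3,fy=3.3,interpolation=cv2.INTER_CUBIC))
im,d=env.read_camera('wrist');cv2.imwrite(f"pics/wrist14.png",im[:,:,::-1])
```

```text
r 251.8 guard 0.25 F [-0.4  0.3 -1.7] Fl [-0.2  0.4 -1.7] open 42.9 q [-0.31  0.63  1.24 -0.3   1.6   0.86]
now [ 604.3 -209.8  259.8] grasp local [-109.1 -336.5  226.9] phi -0.451 shift [ 0.1138 -0.0006  0.1351] mm [ 91.   -0.5 108.1] rot [0.0003 0.0038 0.0002]
```

View pics/scene14z.png

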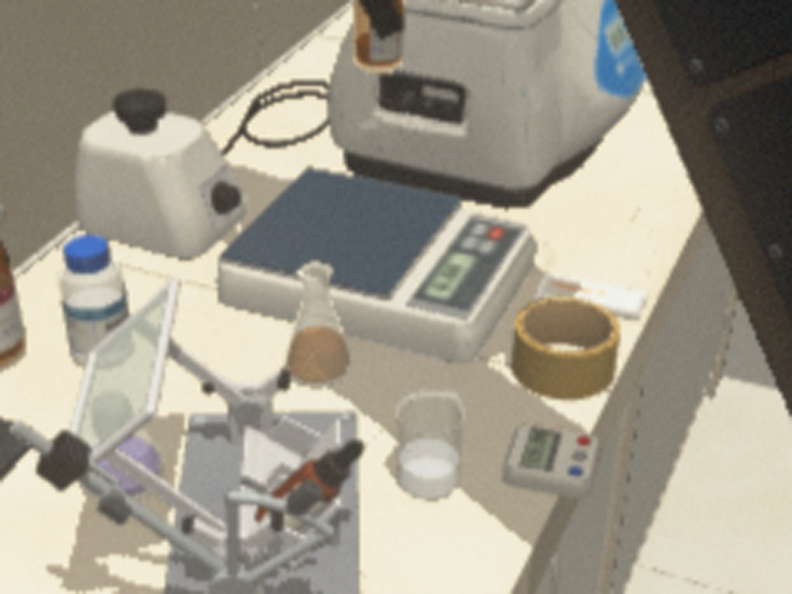

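View pics/wrist14.png

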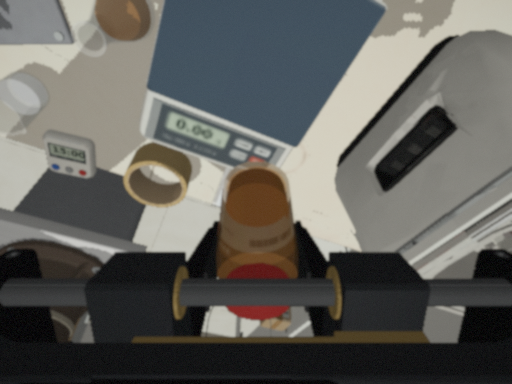

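arm_command(
  steps=[
    {"dx": 0.0285, "dy": 0, "dz": 0.034, "rx": 0, "ry": 0, "rz": 0, "claw": 0.5},
    {"dx": 0.0285, "dy": 0, "dz": 0.034, "rx": 0, "ry": 0, "rz": 0, "claw": 0.5},
    {"dx": 0.0285, "dy": 0, "dz": 0.034, "rx": 0, "ry": 0, "rz": 0, "claw": 0.5},
    {"dx": 0.0285, "dy": 0, "dz": 0.033, "rx": 0, "ry": 0, "rz": 0, "claw": 0.5},
    {"dx": 0, "dy": 0, "dz": 0, "rx": 0, "ry": 0, "rz": 0, "claw": 0.5},
  ],
)

```text
t: 14.55
eef_pos: [635.4, -187.2, 123.1]
tcp_rot: [3.14, 0.448, 0.447]
ft_force: [0.6, 0.1, -1.4]
opening: 0.454
```

Run:
```python
from h import *
arc();plan(-.445,[643,-191,117]);
im,d=env.read_camera('scene');np.savez('scene15.npz',im=im,d=d)
cv2.imwrite('pics/scene15z.png',cv2.resize(im[90:210,210:370,::-1],None,fx=5,fy=5,interpolation=cv2.INTER_CUBIC))
im,d=env.read_camera('top');cv2.imwrite('pics/top15z.png',cv2.resize(im[80:240,270:430,::-1],None,fx=3.7,fy=3.7,interpolation=cv2.INTER_CUBIC))
```

```text
r 115.1 guard 0.028 F [ 0.6  0.1 -1.4] Fl [ 0.5 -0.2 -1.4] open 43.2 q [-0.27  0.79  1.3  -0.29  1.4   0.96]
now [ 635.4 -187.2  123.1] grasp local [ -71.5 -329.3   90.2] phi -0.447 shift [0.0093 0.0083 0.0278] mm [ 7.4  6.6 22.2] rot [0.0025 0.0016 0.0033]
```

View pics/scene15z.png

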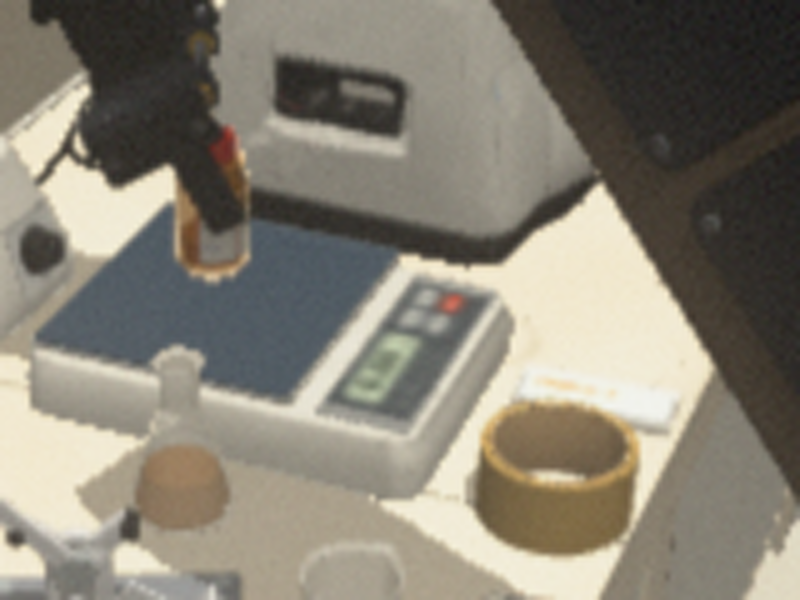

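View pics/top15z.png

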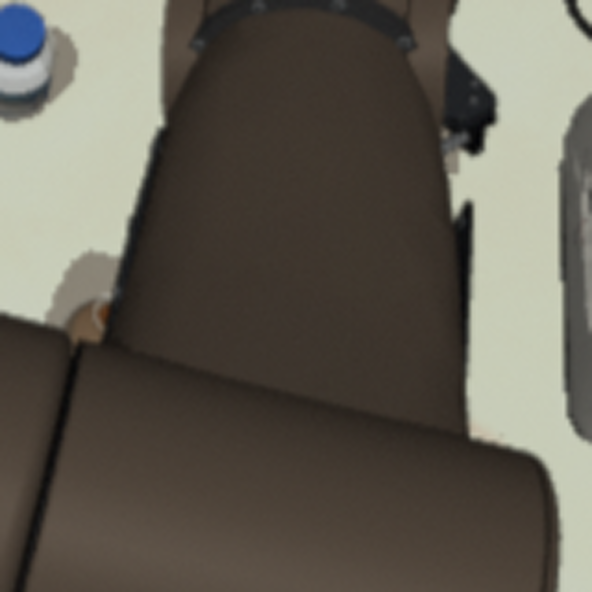

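Run:
```python
from h import *
cs=cal('scene');p,Rt,s=rt();g=p-19*Rt[:,2];print(g)
z=lambda P:((proj(cs,P)-[210,90])*5).round(0)
for h in (59,80,84,110,170): print(h,z([g[0],g[1],h]))
# near rim bottom for foot heights
for h in (75,80,85,90):
    an=np.linspace(0,6.28,60);ring=np.stack([g[0]+22*np.cos(an),g[1]+22*np.sin(an),h+0*an],1);q=z(ring);print('rim',h,q[:,1].max(),q[:,0].min(),q[:,0].max())
for h in (130,):
    ring=np.stack([g[0]+22*np.cos(an),g[1]+22*np.sin(an),h+0*an],1);q=z(ring);print('rim',h,q[:,1].max(),q[:,0].min(),q[:,0].max())
```

```text
[ 643.68782702 -184.61186001  143.35536801]
59 [215. 300.]
80 [215. 270.]
84 [214. 265.]
110 [214. 227.]
170 [212. 137.]
rim 75 296.0 179.0 250.0
rim 80 289.0 179.0 250.0
rim 85 281.0 179.0 250.0
rim 90 274.0 178.0 250.0
rim 130 215.0 176.0 250.0
```

arm_command(
  steps=[
    {"dx": 0.0042, "dy": 0.003, "dz": 0.009, "rx": 0, "ry": 0, "rz": 0, "claw": 0.5},
    {"dx": 0.0042, "dy": 0.002, "dz": 0.009, "rx": 0, "ry": 0, "rz": 0, "claw": 0.5},
    {"dx": 0.0035, "dy": 0, "dz": 0.007, "rx": 0, "ry": 0, "rz": 0, "claw": 0.5},
    {"dx": 0, "dy": 0, "dz": 0, "rx": 0, "ry": 0, "rz": 0, "claw": 0.5},
  ],
)

```text
t: 15.15
eef_pos: [638.7, -192.8, 106.6]
tcp_rot: [3.132, 0.44, 0.443]
ft_force: [0.1, -0.2, -1.1]
opening: 0.455
```

Run:
```python
from h import *
p,Rt,s=rt();g=p-19*Rt[:,2];print(g,s['ft_force'])
plan(-.445,[643,-191,115])
```

```text
[ 645.98320524 -189.16644601  123.7518975 ] [ 0.14070337 -0.15168558 -1.06000684]
now [ 638.7 -192.8  106.6] grasp local [ -70.9 -335.6   73.8] phi -0.44 shift [0.0006 0.0001 0.0118] mm [0.5 0.1 9.4] rot [ 0.0063 -0.0031  0.0008]
```

arm_command(
  steps=[
    {"dx": 0.0025, "dy": 0, "dz": 0.0055, "rx": 0.006, "ry": -0.003, "rz": 0, "claw": 0.5},
    {"dx": 0.002, "dy": 0, "dz": 0.004, "rx": 0, "ry": 0, "rz": 0, "claw": 0.5},
    {"dx": 0, "dy": 0, "dz": 0, "rx": 0, "ry": 0, "rz": 0, "claw": 0.5},
  ],
)

```text
t: 15.52
eef_pos: [639.0, -192.7, 99.3]
tcp_rot: [-3.142, 0.445, 0.442]
ft_force: [0.8, -0.4, -1.6]
opening: 0.454
```

Run:
```python
from h import *
p,Rt,s=rt();g=p-19*Rt[:,2];print(g,s['ft_force'])
plan(-.445,[643,-191,115])
im,d=env.read_camera('scene')
cv2.imwrite('pics/scene16z.png',cv2.resize(im[90:210,210:370,::-1],None,fx=5,fy=5,interpolation=cv2.INTER_CUBIC))
cs=cal('scene');z=lambda P:((proj(cs,P)-[210,90])*5).round(0)
for h in (59,62,65,70):
    an=np.linspace(0,6.28,60);ring=np.stack([g[0]+22*np.cos(an),g[1]+22*np.sin(an),h+0*an],1);q=z(ring);print('rim',h,q[:,1].max(),q[:,0].min(),q[:,0].max())
```

```text
[ 646.41987215 -189.21939039  116.41765277] [ 0.81910492 -0.39769764 -1.62430687]
now [ 639.  -192.7   99.3] grasp local [ -70.6 -335.9   66.4] phi -0.445 shift [-0.0036  0.0002  0.0037] mm [-2.9  0.1  2.9] rot [ 0.0002 -0.0001  0.0004]
rim 59 314.0 179.0 250.0
rim 62 310.0 179.0 250.0
rim 65 305.0 179.0 249.0
rim 70 298.0 179.0 249.0
```

View pics/scene16z.png

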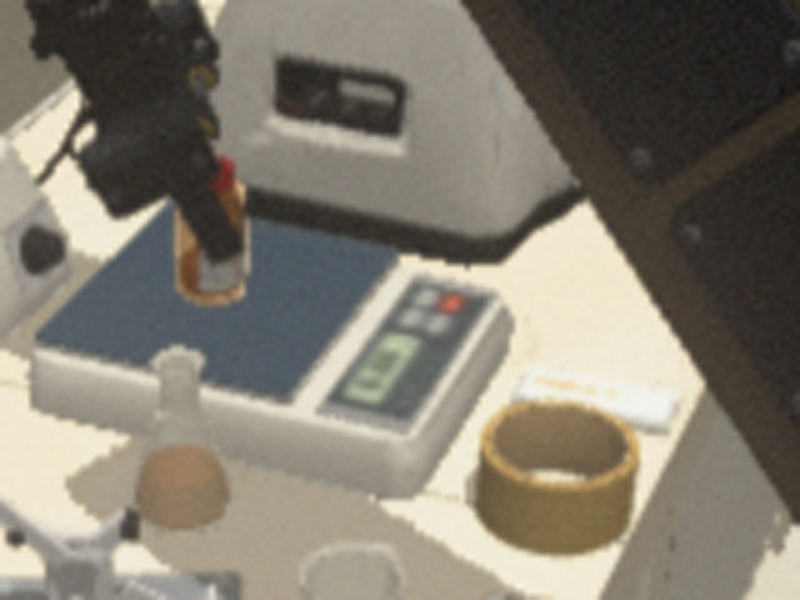

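Foot is about 2 mm above the pan and there is no contact force yet. Creep down.

arm_command(
  steps=[
    {"dx": 0.001, "dy": 0, "dz": 0.0024, "rx": 0, "ry": 0, "rz": 0, "claw": 0.5},
    {"dx": 0, "dy": 0, "dz": 0, "rx": 0, "ry": 0, "rz": 0, "claw": 0.5},
  ],
)

```text
t: 15.82
eef_pos: [639.3, -192.6, 99.4]
tcp_rot: [3.14, 0.444, 0.442]
ft_force: [0.2, -0.2, -1.9]
opening: 0.454
```

arm_command(
  steps=[
    {"dx": 0.002, "dy": 0, "dz": 0.0045, "rx": 0, "ry": 0, "rz": 0, "claw": 0.5},
  ],
)

```text
t: 15.95
eef_pos: [639.7, -192.3, 98.7]
tcp_rot: [3.139, 0.443, 0.441]
ft_force: [-2.9, 9.2, 38.6]
opening: 0.454
```

arm_command(
  steps=[
    {"dx": 0, "dy": 0, "dz": 0, "rx": 0, "ry": 0, "rz": 0, "claw": 0.5},
  ],
)

```text
t: 16.08
eef_pos: [639.9, -192.1, 99.3]
tcp_rot: [3.138, 0.443, 0.441]
ft_force: [-0.0, -0.5, -1.9]
opening: 0.453
```

The bottle touched the pan (38 N), then eased to just above it. Release.

arm_command(
  steps=[
    {"dx": 0.001, "dy": 0, "dz": 0.002, "rx": 0, "ry": 0, "rz": 0, "claw": 0.03},
    {"dx": 0, "dy": 0, "dz": 0, "rx": 0, "ry": 0, "rz": 0, "claw": -0.1},
    {"dx": 0, "dy": 0, "dz": 0, "rx": 0, "ry": 0, "rz": 0, "claw": -0.3},
    {"dx": 0, "dy": 0, "dz": 0, "rx": 0, "ry": 0, "rz": 0, "claw": -0.3},
    {"dx": 0, "dy": 0, "dz": 0, "rx": 0, "ry": 0, "rz": 0, "claw": -0.3},
  ],
)

```text
t: 16.7
eef_pos: [639.7, -192.4, 96.0]
tcp_rot: [3.139, 0.444, 0.441]
ft_force: [-0.1, -0.1, 1.0]
opening: 0.65
```

Run:
```python
from h import *
p,Rt,s=rt();g=p-19*Rt[:,2];print(g,s['ft_force'],s['opening']*95)
im,d=env.read_camera('wrist');cv2.imwrite(f"pics/wrist17.png",im[:,:,::-1])
```

```text
[ 647.05275802 -188.91303517  113.13686613] [-0.09854337 -0.08102664  0.97978757] 61.791169978026424
```

View pics/wrist17.png

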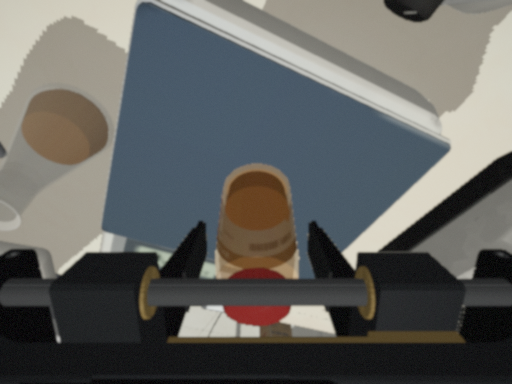

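arm_command(
  steps=[
    {"dx": 0, "dy": 0, "dz": -0.02, "rx": 0, "ry": 0, "rz": 0, "claw": -0.3},
    {"dx": 0, "dy": 0, "dz": -0.03, "rx": 0, "ry": 0, "rz": 0, "claw": -0.3},
    {"dx": 0, "dy": 0, "dz": -0.05, "rx": 0, "ry": 0, "rz": 0, "claw": -0.3},
    {"dx": -0.01, "dy": 0, "dz": -0.06, "rx": 0, "ry": 0, "rz": 0, "claw": -0.3},
    {"dx": -0.03, "dy": 0, "dz": -0.06, "rx": 0, "ry": 0.05, "rz": 0, "claw": -0.3},
    {"dx": 0, "dy": 0, "dz": 0, "rx": 0, "ry": 0, "rz": 0, "claw": -0.3},
  ],
)

```text
t: 17.5
eef_pos: [684.9, -170.0, 279.7]
tcp_rot: [3.137, 0.359, 0.442]
ft_force: [-0.6, 0.8, 0.2]
opening: 0.65
```

Run:
```python
from h import *
import json
arc()
c=cal('wrist');json.dump({k:np.asarray(v).tolist() for k,v in c.items()},open('cw18.json','w'))
for n in ('wrist','scene','top'):
    im,d=env.read_camera(n);cv2.imwrite(f"pics/{n}18.png",im[:,:,::-1]);np.savez(n+'18.npz',im=im,d=d)
    if n=='scene':cv2.imwrite('pics/scene18z.png',cv2.resize(im[90:270,150:390,::-1],None,fx=3.3,fy=3.3,interpolation=cv2.INTER_CUBIC))
```

```text
r 248.4 guard 0.614 F [-0.6  0.8  0.2] Fl [-0.2  1.   0.2] open 61.8 q [-0.25  0.7   1.03 -0.23  1.68  0.89]
```

View pics/scene18z.png

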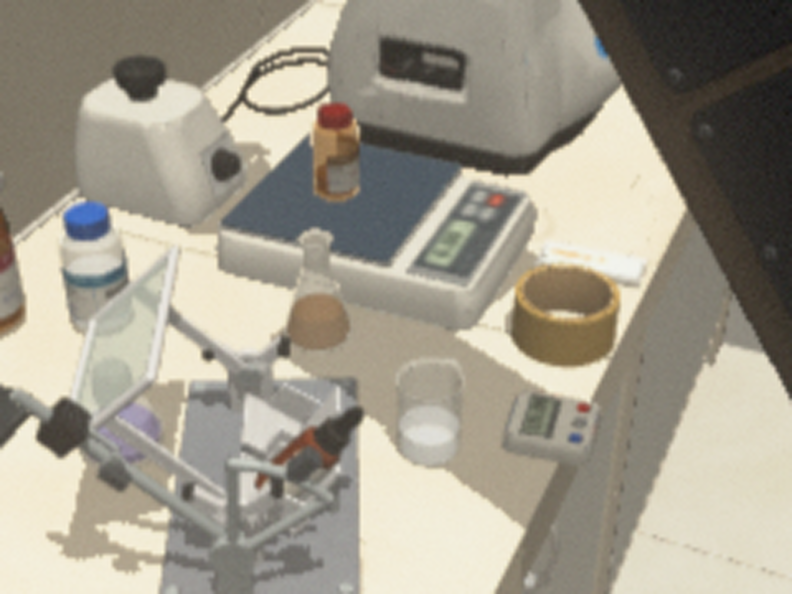

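View pics/wrist18.png

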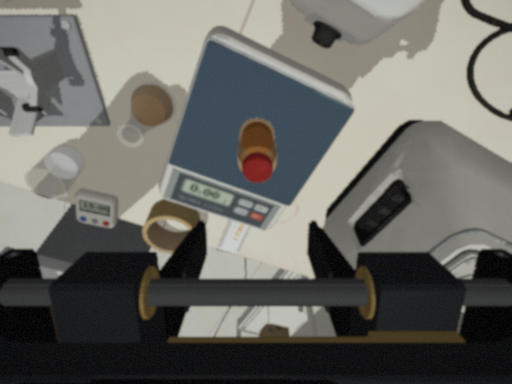

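View pics/top18.png

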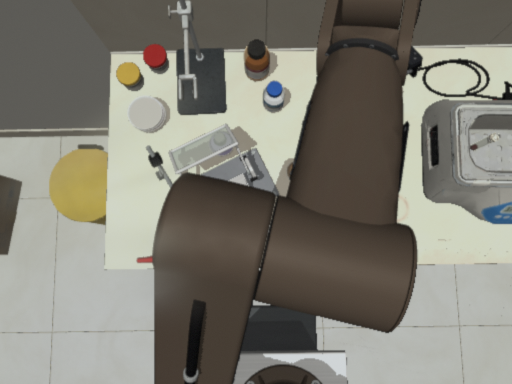

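The bottle stands upright on the pan: scene zoom (337,155), wrist (257,155). The guard is open and the dropper is in place. Quick position check.

Run:
```python
from h import *
import json
cw={k:np.array(v) if isinstance(v,list) else v for k,v in json.load(open('cw18.json')).items()};cs=cal('scene')
ps={}
for n,b in (('wrist',(235,145,280,190)),('scene',(240,115,265,140))):
    hsv=cv2.cvtColor(np.load(n+'18.npz')['im'],cv2.COLOR_RGB2HSV).astype(int)
    m=((hsv[...,0]<6)|(hsv[...,0]>170))&(hsv[...,1]>150)&(hsv[...,2]>60)
    k=np.zeros_like(m);k[b[1]:b[3],b[0]:b[2]]=1;v,u=np.nonzero(m&k);ps[n]=(u.mean(),v.mean());print(n,len(u),ps[n])
print('cap',two(cw,ps['wrist'],cs,ps['scene']))
# foot: bottom rim in scene -> foot centre
print('pan corners wrist', [onz(cw,*p,59.).round(0).tolist() for p in ((218,32),(351,100),(291,205),(171,165))])
P=two(cw,ps['wrist'],cs,ps['scene'])[0]
print('pred foot rim scene', [proj(cs,[P[0]+22*np.cos(t),P[1]+22*np.sin(t),59]).round(1).tolist() for t in np.linspace(0,5.5,8)])
print(env.state()['ft_force'])
```

```text
wrist 670 (np.float64(256.85970149253734), np.float64(167.05820895522388))
scene 22 (np.float64(251.27272727272728), np.float64(123.63636363636364))
cap (array([ 650.59545213, -187.80943556,  145.5806438 ]), np.float64(3.026115152224783))
pan corners wrist [[735.0, -103.0, 59.0], [734.0, -271.0, 59.0], [562.0, -287.0, 59.0], [554.0, -104.0, 59.0]]
pred foot rim scene [[245.2, 147.6], [244.8, 150.3], [248.4, 152.4], [253.8, 152.4], [257.9, 150.5], [258.1, 147.7], [254.5, 145.8], [249.1, 145.7]]
[ 0.34460784 -0.82056638  0.17909297]
```

```bash
python3 -c "
from cell import env
print(env.job_done())"
```

```text
the job is handed in; nothing more can be done
None
```

The job is handed in at about 17.7 s of the 53 s allowed; no verdict is reported.

**What I did**
- **Guard:** I gripped the collar, pulled it up to its stop and swung the guard to about 1.26 rad, past its balance point. When I let go it fell onto its rests.
- **Bottle:** I drew the red-capped screw-cap bottle out along its axis, turned it upright, lowered it onto the pan until it touched, and released it.

**Last checks**
- **Position on the pan:** the cap measures about (651, -188, 146) mm, roughly 8 mm from the pan centre of (643, -191). That height matches a bottle standing on the pan.
- **Upright:** the bottle looks upright in both views. I judged this by eye and did not measure its tilt after release.
- **Guard:** it looks fully open in the scene view, with the arm clear of it.
- **Other objects:** in the final scene view the dropper bottle is in its cradle and the other objects show no visible shift. I did not measure them.
- **Arm:** it was clear of everything, with no contact force.

**Disagreements and loads**
- The two camera rays to the cap missed each other by about 3 mm, and the wrist view put the pan corners up to about 15 mm off the other cameras' values. Both are small against the 60 mm tolerance.
- The force reading reached about 38 N twice: once at the collar's top stop, and once briefly when the bottle touched the pan.

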